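# Hot-chocolate stirrers: mould to the cold slab, unmould, and lock them in the canister

### The arm

A 7-joint arm with a two-finger parallel gripper is mounted at the origin on a cart in front of the work surface, level with it; the furniture and walls round the work are solid. World frame = base frame: x ahead of the robot, y to its left, z up, the work surface at z = 0. Lengths are in m, angles in degrees, forces in N, time in s.
With the tool pointing down it reaches from about 0.425 to 0.875 m from the base axis. Payload 4.7 kg.
Tool frame: the origin (TCP) lies at the very end of the fingers, on their centre line; the grasp point (between the pads) lies 19 mm behind it; z points along the fingers, y is the line along which they close (so a half turn about z gives the same grasp; the last joint's range is limited). The gripper opens to 87 mm and grips with 3 to 60 N. Pads are 19 mm wide; open, the fingers measure 117 mm over their backs; the gripper's body (75 mm by 190 mm) begins 51 mm behind the grasp point.
Start: joints at [70.021, 18.392, -4.016, 83.108, 1.295, 78.541, -3.26], TCP at [0.231, -0.608, 0.223] pointing down, gripper open.
Joint ranges: [-163.93, 163.93], [-17.29, 119.83], [-79.2, 71.16], [3.27, 140.29], [-89.18, 269.18], [5.43, 117.66], [-154.24, 154.24]. Speed limits (degrees/s): [147.25, 147.25, 180, 180, 180, 180, 180].

### API

Orientations are given as [roll, pitch, yaw] about the fixed x, y, z axes, in that order (R = Rz(yaw) Ry(pitch) Rx(roll)).
In Python, from cell import get_obs, read_camera, sign_off, silhouettes gives the robot as it stands.
- The arm moves only by the tool play_rows, never from a script. Its argument "steps" is a list that holds one entry, the list of rows, each a list of 7 numbers: the shift along the tool's x, y, z in m, then the turn, a rotation vector about the tool's x, y, z in rad, then the finger opening in m, from 0 to 0.087. A call has 1 to 12 rows; each row shifts and turns the commanded pose from where the row before left it, along the tool's axes as they then stand; what a row does not reach is not made up. A row lasts 1/10 s, in which the tool goes at most 50 mm and 8.59 degrees, less where a joint would pass 70% of its speed; a pose out of reach is approached as far as the arm can. A call is refused whole if a number of a shift passes 0.05 or a number of a turn 0.15, either way. A call with a gripper value outside its range is refused whole. The fingers move at their own pace and stop on an object; "force" is the grip in N (left out, the last holds). Time passes only in rows, so rows that do not move let the fingers close. It gives the time, the measured TCP pose, the force, the opening and the grip force at its end, in the units of the state.
- get_obs(): the state, without advancing time (a new reading comes with each control period).
- read_camera(name): name is "scene" or "top" or "wrist"; returns a dict with "frame" (480x640x3 uint8, red, green, blue), "intrinsics" (3x3 intrinsics, pixels), "view" (4x4, takes a point from world to camera coordinates). Camera axes: x right, y up, looking along -z (the intrinsics and any distortion apply to the point x, -y, -z); pixel columns grow to the right and rows downward; lengths in m; the calibration is good to about 2 mm. A picture is of the moment at which its call begins. There is no depth.
- sign_off(): hands the job in; it is judged then, once.
Trained networks look in the newest picture that a camera, given by its name, has taken for a name from the list of things; names that differ only in an ending like _2 or _b are one class to them, and where a whole thing is asked for, a point or a joint stands for the part that bears it (a point fixed in the world has none). Each returns a list of dicts, best first, with "p" (0 to 1); they miss things now and then, are a little off and sometimes report something else, mostly with a low value. They report only what shows in the picture. A call takes as long as a camera call.
- silhouettes(camera, name): "pixels" (480x640 bool, what is visible of it) and "extent" ([left, top, right, bottom] in pixels, round what is visible of it).
The state is a dict: "time_s": time; "qpos": joint angles; "joint_velocities": joint speeds; "effort": joint torques, N m; "tool_pos": TCP position; "tool_rot": TCP orientation; "force": force on the tool from outside, world axes, zero at the start; "wrist_torque": the same for the moment, N m; "grip_width": finger opening in m; "grasp_force": force on a finger pad.
Only numpy, scipy, OpenCV 4.12 (cv2) and the standard library are available. Lean on these libraries where they do the work, as an engineer would, in place of code of your own. Each camera call takes 0.05 s, during which the arm holds its last target. There are 200 camera calls.

### The job

Slide the filled chocolate mould by its handle from the chopping board onto the middle of the cold marble slab beside it, without lifting or tipping it, so that the chocolate stays firm while you work. Twist the steel canister's lid anticlockwise and take it off, then draw every chocolate stirrer out of the mould by its stick and put it into the canister. Finally close the canister again: set the lid on with its lugs over the gaps in the rim, press it down against the sprung seal and turn it clockwise (seen from above) to its stop so that it stays locked; leave the mould on the slab and the other things where they stand.

Things in the scene. Friction and masses are not known exactly. Their poses are not given: they have to be found in the camera images.
- board: wooden chopping board, 210 (x) x 300 (y) x 22 mm, fixed. Origin: centre of its underside, on the worktop; its top is 22 mm up.
- slab: square marble slab, 200 x 200 x 22 mm, fixed beside the board's +y edge (2 mm seam) and level with it. Origin: centre of its underside, on the worktop; its top is 22 mm up.
- mould: loose aluminium chocolate mould, 0.5 kg: plate 136 x 136 mm, top 31 mm above its origin, on four small rounded feet at x, y = +-50 mm, which slide over the seam. Origin: centre of the plate at the underside of the feet (22 mm above the worktop on board or slab). Four round cavities, 33 mm wide, 22 mm deep, at x, y = +-33 mm. Bar handle along its -x axis.
- mould_handle (a point): centre of the grip of the mould's wooden bar handle, at mould x = -120, z = 22 mm. The bar runs along mould x from -67 to -162 mm, is 26 mm wide (mould y) and 20 mm high; board, slab or worktop lie 34 mm or more below its top (pinch it across y from above).
- stirrer_1: hot-chocolate stirrer 1: dark round chocolate block 22 mm high, 26 mm wide below, 29 mm above, on an upright wooden stick 9 mm thick; 80 mm long over all, 35 g. Origin: centre of the block's underside; +z along the stick (free end at z = 80 mm). Starts in the mould's cavity at mould x, y = -33, -33 mm, origin 9 mm above the mould's, 58 mm of stick showing. All look alike; None if absent.
- stirrer_2: hot-chocolate stirrer 2: dark round chocolate block 22 mm high, 26 mm wide below, 29 mm above, on an upright wooden stick 9 mm thick; 80 mm long over all, 35 g. Origin: centre of the block's underside; +z along the stick (free end at z = 80 mm). Starts in the mould's cavity at mould x, y = -33, +33 mm, origin 9 mm above the mould's, 58 mm of stick showing. All look alike; None if absent.
- stirrer_3: hot-chocolate stirrer 3: dark round chocolate block 22 mm high, 26 mm wide below, 29 mm above, on an upright wooden stick 9 mm thick; 80 mm long over all, 35 g. Origin: centre of the block's underside; +z along the stick (free end at z = 80 mm). Starts in the mould's cavity at mould x, y = +33, -33 mm, origin 9 mm above the mould's, 58 mm of stick showing. All look alike; None if absent.
- stirrer_4: hot-chocolate stirrer 4: dark round chocolate block 22 mm high, 26 mm wide below, 29 mm above, on an upright wooden stick 9 mm thick; 80 mm long over all, 35 g. Origin: centre of the block's underside; +z along the stick (free end at z = 80 mm). Starts in the mould's cavity at mould x, y = +33, +33 mm, origin 9 mm above the mould's, 58 mm of stick showing. All look alike; None if absent.
- canister: open round steel canister, fixed, 132 mm across, 110 mm high, inner floor at 5 mm, 124 mm wide inside. Origin: centre of its underside. Stops inside let a lug that has come down through a gap in its rim (see mouth) turn 46 degrees clockwise seen from above (towards negative angles), only about 8 degrees the other way. It does not give or turn; a stirrer may be let go a few cm above its floor.
- mouth (a point): centre of the canister's mouth, z = 110 mm. An inward flange, z = 104 to 110 mm, narrows it to 100 mm diameter. The flange has three gaps 32 degrees wide, centred at 0, 120 and 240 degrees about z from the canister's +x axis; a small raised tab on the outside just below the rim marks each.
- seal (a joint): the canister's black rubber seal, a sprung ring 117 to 129 mm in diameter on the rim; 0 = up (top at z = 117 mm), 0.007 = pressed flush with the rim (z = 110 mm). Spring 1500 N/m: fully down takes about 10.5 N. About 0.0015 with the lid just lying on it, 0.004 with the lid locked (the spring then holds the lugs up against the flange).
- lock_0 (a point): point on the canister, 52.5 mm from its axis at -46 degrees, z = 104 mm: the middle of one of the lid's lugs lies here when the lid is locked at its stop
- lock_1 (a point): the same at +74 degrees
- lock_2 (a point): the same at +194 degrees
- lid: the canister's loose steel lid, 0.2 kg, locked on it at the start (turn it 46 degrees anticlockwise to free it; it springs up 3 mm). Origin: centre of its underside. Plug z = 0 to 18 mm, 96 mm across, tapering to 88 at the bottom; brim z = 18 to 22 mm, 132 mm across. Origin at canister z = 99 mm where the brim meets the raised seal, 92 pressed fully home, 95 locked; below 94 to turn.
- lid_grip (a point): centre of the lid's wooden bar grip, at lid z = 40 mm. The bar runs along the lid's x, 64 mm long, 14 mm wide (lid y), from z = 22 to 51 mm; its +x end points at a pip (a lug), its other end between two pips.
- lid_mark (a point): point on the lid in the middle of the lug on its +x axis, 52.5 mm from the axis, z = 9 mm. Three like lugs at 0, 120 and 240 degrees from lid +x, 14 mm wide, z = 4 to 9 mm, reach to 55.5 mm from the axis; a small round pip on top of the brim marks each. Any lug may go in any gap.
- jar: bystander: glass jar with a red cap, 65 mm wide, 90 mm high, behind the slab; leave it. Origin: centre of its underside.
- dropper: bystander: small brown dropper bottle, 34 mm wide, 102 mm high, beyond the slab's far left corner; leave it. Origin: centre of its underside.
- teaspoon: bystander: teaspoon 130 mm long, at the worktop's front edge; leave it. Origin: centre of its underside.
- opener: bystander: black-handled bottle opener 174 mm long, lying at the worktop's front edge on the right; leave it. Origin: centre of its underside.

How it is judged:
By the outcome, as a careful person would: the job done as asked, in the order asked, and still so for the second after the job is handed in, with the robot touching nothing.
Of stirrer_1, stirrer_2, stirrer_3, stirrer_4 only 2 to 4 are there at a start; the rules pass over those that are not, and their reading is None.
At some moment in a run one of mould, lid may be knocked a few centimetres aside while the robot is not near it.
Once in a run the grip may slacken for a moment while it holds something.
It also fails if it takes over 210 s, if anything falls off the work surface, if the arm or the gripper's body presses on something with over 40 N, if the wrist force passes 120 N, or if a joint passes its speed limit or range.

## Working session

There is one attempt and no reset: what is moved stays moved. The work goes in short steps, Python scripts to look and compute and a tool call to move; the robot and the scene stay as the last step left them, time stands still between calls to the robot, and variables do not carry over. Pictures are saved under pics/ and viewed, at most 14 in all, crops included, and the job is handed in when it is done.

Besides the shell and the picture viewer there is one more tool, called as name(argument=value, ...), one argument or row to a line, values as JSON. play_rows: Moves the arm, as the interface text tells. Its arguments: {"type":"object","properties":{"steps":{"type":"array","items":{"type":"array","items":{"type":"array","items":{"type":"number"}}}},"force":{"type":"number"}},"required":["steps"]}

```bash
mkdir -p pics; ls
cat > h.py <<'E'
import numpy as np, cv2, sys
from cell import *
def uv(c,P):
    P=np.atleast_2d(P); q=(c["view"]@np.c_[P,np.ones(len(P))].T)[:3]
    q=np.array([q[0],-q[1],-q[2]]); p=np.array(c["intrinsics"])@q; return (p[:2]/p[2]).T
def ray(c,u,v,z):
    V=np.array(c["view"]); R=V[:3,:3]; o=-R.T@V[:3,3]
    d=np.linalg.inv(np.array(c["intrinsics"]))@[u,v,1]; d=R.T@np.array([d[0],-d[1],-d[2]])
    return o+d*(z-o[2])/d[2]
def save(c,n,box=None,s=1):
    f=c["frame"][...,::-1]
    if box: f=f[box[1]:box[3],box[0]:box[2]]
    cv2.imwrite("pics/"+n+".png",cv2.resize(f,None,fx=s,fy=s,interpolation=cv2.INTER_CUBIC))
def cen(s):
    m=s["pixels"]; ys,xs=np.nonzero(m); return xs.mean(),ys.mean(),m.sum()
E
python3 - <<'E'
from h import *
np.set_printoptions(precision=4,suppress=True)
o=get_obs(); print(o)
for n in ["top","scene"]:
    c=read_camera(n); save(c,n+"0"); V=c["view"]; print(n,c["intrinsics"],-V[:3,:3].T@V[:3,3],V[:3,:3], [k for k in c])
    for k in ["board","slab","mould","mould_handle","stirrer_1","canister","lid","lid_grip","lid_mark","jar"]:
        for s in silhouettes(n,k)[:5]:
            print(k,round(s["p"],2),np.round(cen(s),1),s["extent"])
E
```

```text
pics
{'time_s': 0.0, 'qpos': array([70.024 , 18.4394, -4.0142, 83.1784,  1.296 , 78.5429, -3.2607]), 'joint_velocities': array([-0.087 ,  0.0593,  0.0348,  0.0089,  0.059 ,  0.0072, -0.0277]), 'effort': array([ -0.0004, -49.1291,  -0.4042, -31.2532,  -0.0639,   0.0437,
         0.0002]), 'tool_pos': array([ 0.2304, -0.6072,  0.2214]), 'tool_rot': array([-179.8846,    0.0075,   20.7841]), 'force': array([-0.0931, -0.0128,  0.2759]), 'wrist_torque': array([0.0055, 0.0389, 0.0461]), 'grasp_force': 0.0, 'grip_width': 0.08706078179998561}
top [[586.9884   0.     314.0472]
 [  0.     586.9884 236.2876]
 [  0.       0.       1.    ]] [-0.2249  0.116   1.5503] [[-0.1519 -0.9883  0.0115]
 [ 0.866  -0.1275  0.4836]
 [-0.4764  0.0834  0.8752]] ['frame', 'intrinsics', 'view']
board 0.77 [ 399.3  253.1 4283. ] [343.7, 212.1, 455.8, 291.0]
slab 0.78 [ 315.7  266.3 4314. ] [276.5, 232.0, 358.2, 302.7]
slab 0.51 [404.  231.9  92. ] [397.9, 224.4, 409.2, 239.5]
mould 0.8 [ 400.   253.4 2370. ] [367.9, 220.3, 430.9, 296.8]
mould 0.3 [469.1 290.  276. ] [442.6, 290.2, 491.4, 294.6]
mould_handle 0.66 [ 
[... 1302 characters left out ...]
 0.86 [ 366.   239.6 1609. ] [328.6, 216.1, 416.1, 258.3]
stirrer_1 0.7 [ 218.2  337.3 2846. ] [183.5, 311.1, 256.8, 363.2]
stirrer_1 0.64 [367.  234.2  73. ] [363.0, 223.0, 371.4, 241.9]
stirrer_1 0.6 [375.1 230.2  34. ] [371.4, 226.4, 378.4, 232.0]
stirrer_1 0.42 [354.8 219.2  94. ] [353.5, 205.2, 359.5, 229.2]
canister 0.86 [ 222.4  379.7 2907. ] [183.4, 346.5, 256.7, 406.5]
lid 0.56 [ 218.2  337.6 2799. ] [182.3, 311.7, 254.5, 362.5]
lid 0.36 [ 365.8  240.  1463. ] [328.1, 218.2, 416.2, 259.5]
lid_grip 0.62 [ 218.1  337.7 2910. ] [182.7, 312.5, 256.9, 364.9]
lid_mark 0.73 [ 218.2  337.5 2882. ] [179.6, 312.3, 256.2, 361.6]
lid_mark 0.56 [ 365.7  239.7 1646. ] [330.4, 218.5, 415.9, 257.9]
```

Run:
```python
from h import *
c=read_camera("top"); save(c,"t1",(150,160,470,340),2.5)
```

```text
(no output)
```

View pics/t1.png

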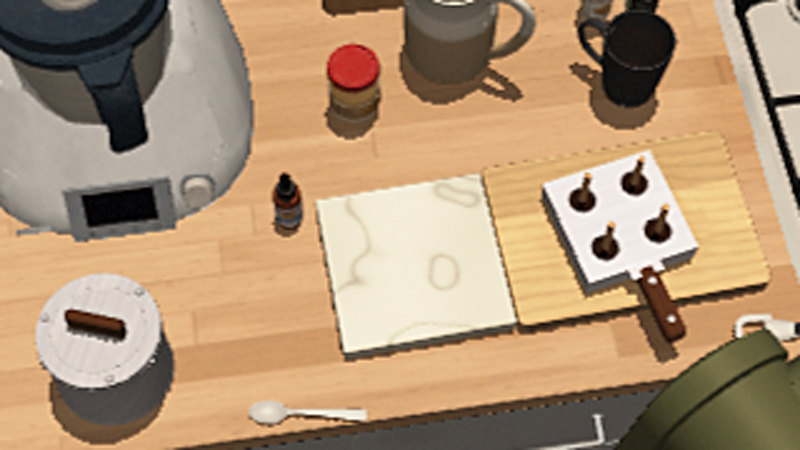

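Run:
```python
from h import *
np.set_printoptions(precision=4,suppress=True)
c=read_camera("top")
f=lambda X,Y,z: ray(c,150+X/2.5,160+Y/2.5,z)
print("mould",np.array(m:=[f(x,y,.053) for x,y in [(543,183),(652,152),(697,250),(585,292)]]),np.mean(m,0))
print("handle end",f(675,330,.054))
print("slab",np.array(m:=[f(x,y,.022) for x,y in [(317,200),(482,175),(515,325),(343,352)]]),np.mean(m,0))
print("board",np.array(m:=[f(x,y,.022) for x,y in [(484,168),(726,133),(770,285),(520,325)]]),np.mean(m,0))
s=silhouettes("top","lid")[0]; u,v,_=cen(s); print("lid", ray(c,u,v,.117))
print("grip ends",f(67,320,.146),f(124,328,.146)); print("pips",[f(x,y,.117) for x,y in [(74,290),(140,290),(111,380)]])
for x,y in [(582,200),(635,183),(605,247),(658,230)]: print("stir",f(x,y,.053))
print("jar",f(352,130,0),"dropper",f(288,225,0))
```

```text
mould [[ 0.5777 -0.1821  0.053 ]
 [ 0.6003 -0.3184  0.053 ]
 [ 0.4659 -0.3394  0.053 ]
 [ 0.4329 -0.2015  0.053 ]] [ 0.5192 -0.2603  0.053 ]
handle end [ 0.3723 -0.2905  0.054 ]
slab [[ 0.6107  0.0815  0.022 ]
 [ 0.6158 -0.1181  0.022 ]
 [ 0.4178 -0.1208  0.022 ]
 [ 0.4138  0.0762  0.022 ]] [ 0.5145 -0.0203  0.022 ]
board [[ 0.6249 -0.1221  0.022 ]
 [ 0.6304 -0.4231  0.022 ]
 [ 0.4239 -0.4212  0.022 ]
 [ 0.417  -0.1264  0.022 ]] [ 0.5241 -0.2732  0.022 ]
lid [0.4369 0.3303 0.117 ]
grip ends [0.4397 0.3585 0.146 ] [0.422  0.3005 0.146 ]
pips [array([0.4876, 0.3547, 0.117 ]), array([0.4772, 0.2848, 0.117 ]), array([0.3785, 0.3211, 0.117 ])]
stir [ 0.5489 -0.2226  0.053 ]
stir [ 0.562  -0.2889  0.053 ]
stir [ 0.485 -0.236  0.053]
stir [ 0.4976 -0.3012  0.053 ]
jar [0.7141 0.0263 0.    ] dropper [0.5941 0.1192 0.    ]
```

play_rows(
  steps=[
    [[0.03, -0.024, 0.006, 0, 0, 0, 0.087], [0.03, -0.024, 0.006, 0, 0, 0, 0.087], [0.03, -0.024, 0.006, 0, 0, 0, 0.087], [0.03, -0.024, 0.006, 0, 0, 0, 0.087], [0.03, -0.024, 0.006, 0, 0, 0, 0.087], [0.03, -0.024, 0.006, 0, 0, 0, 0.087], [0.03, -0.024, 0.006, 0, 0, 0, 0.087], [0.03, -0.024, 0.006, 0, 0, 0, 0.087], [0.03, -0.024, 0.006, 0, 0, 0, 0.087], [0.027, -0.02, 0.006, 0, 0, 0, 0.087], [0, 0, 0, 0, 0, 0.09, 0.087], [0, 0, 0, 0, 0, 0.09, 0.087]],
  ],
)

```text
time_s: 2.45
tool_pos: [0.4253, -0.2802, 0.1626]
tool_rot: [180.0, 0.0, 10.4]
force: [0.1, -0.3, 0.8]
grip_width: 0.0868
grasp_force: 0.0
```

```bash
cat >> h.py <<'E'
def go(x,y,z,yaw):
    o=get_obs(); p=o["tool_pos"]; a=np.radians(o["tool_rot"][2]); d=np.array([x,y,z])-p
    X=np.array([np.cos(a),np.sin(a),0]); Y=np.array([np.sin(a),-np.cos(a),0])
    print("at",p.round(4),o["tool_rot"].round(2),"-> tool shift",np.round([d@X,d@Y,-d[2]],4),"turn",np.round(-np.radians((yaw-o["tool_rot"][2]+180)%360-180),3))
E
python3 - <<'E'
from h import *
np.set_printoptions(precision=4,suppress=True)
c=read_camera("wrist"); save(c,"w1"); V=c["view"];print(c["intrinsics"],-V[:3,:3].T@V[:3,3],V[:3,:3])
o=get_obs();print(o["tool_pos"],o["tool_rot"],o["time_s"])
for k in ["mould","stirrer_1","slab","board"]:
    for s in silhouettes("wrist",k)[:4]: print(k,round(s["p"],2),np.round(cen(s),1),s["extent"])
E
```

```text
[[362.1585   0.     315.6484]
 [  0.     362.1585 238.1563]
 [  0.       0.       1.    ]] [ 0.5    -0.267   0.3249] [[ 0.1816 -0.9834  0.0001]
 [ 0.9453  0.1745 -0.2757]
 [ 0.2711  0.0502  0.9612]]
[ 0.425  -0.2811  0.1627] [179.9755  -0.0008  10.1681] 2.5
mould 0.77 [  313.9   112.  34677. ] [209.4, 0.5, 414.3, 305.8]
mould 0.5 [ 269.4  145.3 1285. ] [245.2, 124.1, 288.5, 167.3]
stirrer_1 0.95 [ 269.6  144.9 1177. ] [248.2, 126.6, 289.1, 166.4]
stirrer_1 0.65 [ 359.9  144.  1219. ] [343.0, 121.4, 380.7, 164.6]
stirrer_1 0.63 [ 363.    41.3 1787. ] [341.7, 7.3, 383.4, 68.8]
stirrer_1 0.62 [ 263.1   42.9 1856. ] [244.2, 13.8, 287.8, 75.3]
slab 0.96 [   68.3    93.4 25473. ] [0.0, 1.6, 135.9, 195.0]
board 0.71 [  345.3   119.6 46585. ] [133.0, 0.0, 544.7, 248.4]
```

View pics/w1.png

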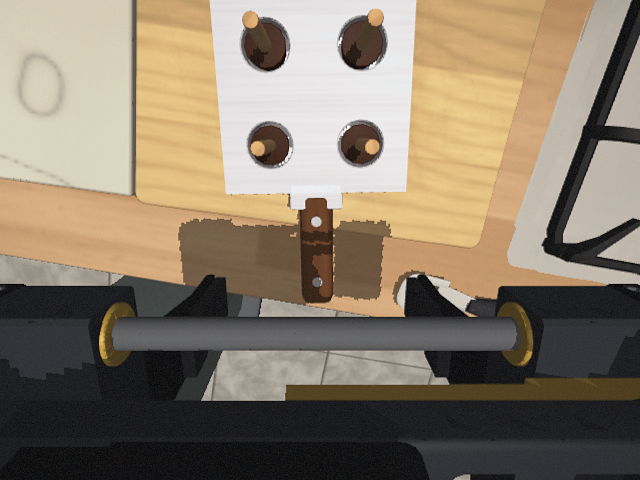

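Run:
```python
from h import *
np.set_printoptions(precision=4,suppress=True)
c=read_camera("wrist")
A=[ray(c,u,v,.053)[:2] for u,v in [(265,44),(362,42),(270,145),(361,143)]]
print(np.array(A),np.mean(A,0))
d=A[0]+A[1]-A[2]-A[3]; print("yaw",np.degrees(np.arctan2(d[1],d[0])))
F=[ray(c,u,v,.053)[:2] for u,v in [(226,192),(407,191)]]; d=F[0]-F[1]; print("front",F,np.degrees(np.arctan2(-d[0],d[1])),np.linalg.norm(d))
H=[ray(c,u,v,.054)[:2] for u,v in [(316,200),(316,302)]];print("handle",H,np.degrees(np.arctan2(*(H[0]-H[1])[::-1])))
print("slab edge",ray(c,135,20,.022),ray(c,133,194,.022))
```

```text
[[ 0.5507 -0.2241]
 [ 0.5639 -0.2884]
 [ 0.4857 -0.2373]
 [ 0.4993 -0.3021]] [ 0.5249 -0.2629]
yaw 11.726361215030606
front [array([ 0.4457, -0.2098]), array([ 0.4714, -0.3437])] 10.87894428716077 0.13638121030215636
handle [array([ 0.4523, -0.2776]), array([ 0.3693, -0.2931])] 10.578000939392041
slab edge [ 0.5548 -0.1218  0.022 ] [ 0.4236 -0.1264  0.022 ]
```

play_rows(
  steps=[
    [[0.005, 0.001, 0.02, 0, 0, -0.014, 0.087], [0.005, 0.001, 0.03, 0, 0, 0, 0.087], [0, 0, 0.03, 0, 0, 0, 0.06], [0, 0, 0.03, 0, 0, 0, 0.06], [0, 0, 0.015, 0, 0, 0, 0.06], [0, 0, 0.01, 0, 0, 0, 0.06], [0, 0, 0, 0, 0, 0, 0.05], [0, 0, 0, 0, 0, 0, 0.03], [0, 0, 0, 0, 0, 0, 0.015], [0, 0, 0, 0, 0, 0, 0.015], [0, 0, 0, 0, 0, 0, 0.015]],
  ],
  force=40,
)

```text
time_s: 3.85
tool_pos: [0.4351, -0.2814, 0.0282]
tool_rot: [-180.0, -0.0, 11.3]
force: [-1.3, 2.7, 2.7]
grip_width: 0.0281
grasp_force: 1.4
```

Run:
```python
from h import *
go(0.43,-0.06,0.028,11)
o=get_obs();print({k:o[k] for k in("force","wrist_torque","grip_width","grasp_force","time_s","qpos")})
```

```text
at [ 0.4351 -0.2814  0.0282] [-1.800e+02 -3.000e-02  1.128e+01] -> tool shift [ 3.840e-02 -2.182e-01  2.000e-04] turn 0.005
{'force': array([-1.25840856,  2.71236128,  2.69066834]), 'wrist_torque': array([0.64993562, 0.20913954, 0.01671038]), 'grip_width': 0.02808405369208812, 'grasp_force': 1.4317941712215543, 'time_s': 3.85, 'qpos': array([ 47.0813296 ,  14.30272986, -18.87637767, 113.04900295,
         5.68204064,  53.50413737, -53.35495435])}
```

play_rows(
  steps=[
    [[0, 0, 0, 0, 0, 0, 0.01], [0, 0, 0, 0, 0, 0, 0.01], [0.0005, -0.003, 0, 0, 0, 0, 0.01], [0.0011, -0.0065, 0, 0, 0, 0, 0.01], [0.0017, -0.01, 0, 0, 0, 0, 0.01], [0.002, -0.012, 0, 0, 0, 0, 0.01], [0.002, -0.012, 0, 0, 0, 0, 0.01], [0.002, -0.012, 0, 0, 0, 0, 0.01], [0.002, -0.012, 0, 0, 0, 0, 0.01], [0.002, -0.012, 0, 0, 0, 0, 0.01], [0.002, -0.012, 0, 0, 0, 0, 0.01], [0.002, -0.012, 0, 0, 0, 0, 0.01]],
  ],
  force=40,
)

```text
time_s: 5.05
tool_pos: [0.4315, -0.1776, 0.0278]
tool_rot: [179.9, -0.0, 11.2]
force: [-1.1, -4.2, 1.9]
grip_width: 0.0277
grasp_force: 4.2
```

Run:
```python
from h import *
go(0.4285,-0.0535,0.028,20)
o=get_obs();print({k:o[k] for k in("force","wrist_torque","grip_width","grasp_force","time_s","qpos")})
```

```text
at [ 0.4315 -0.1776  0.0278] [ 1.7988e+02 -2.0000e-02  1.1200e+01] -> tool shift [ 0.0212 -0.1223 -0.0002] turn -0.154
{'force': array([-1.08659215, -4.23681092,  1.86417328]), 'wrist_torque': array([-1.01952926,  0.18523153, -0.14967704]), 'grip_width': 0.027741717485217296, 'grasp_force': 4.181407913438306, 'time_s': 5.05, 'qpos': array([ 41.07797944,   8.82184292, -23.2297011 , 119.78472561,
         4.51580564,  52.11441325, -63.47508456])}
```

play_rows(
  steps=[
    [[0, 0, 0, 0, 0, 0, 0], [0, 0, 0, 0, 0, 0, 0], [0, 0, 0, 0, 0, 0, 0]],
  ],
  force=45,
)

```text
time_s: 5.35
tool_pos: [0.4318, -0.1755, 0.0276]
tool_rot: [-179.9, -0.0, 11.3]
force: [-0.9, 3.1, 6.3]
grip_width: 0.0259
grasp_force: 43.2
```

Run:
```python
from h import *
go(0.4285,-0.0535,0.028,20)
o=get_obs();print({k:o[k] for k in("force","wrist_torque","grip_width","grasp_force","time_s")})
c=read_camera("wrist"); save(c,"w2")
```

```text
at [ 0.4318 -0.1755  0.0276] [-1.799e+02 -1.000e-02  1.134e+01] -> tool shift [ 0.0208 -0.1202 -0.0004] turn -0.151
{'force': array([-0.85540793,  3.11766731,  6.31923622]), 'wrist_torque': array([0.72923412, 0.16006353, 0.04736497]), 'grip_width': 0.02586636279243323, 'grasp_force': 43.22272867866559, 'time_s': 5.35}
```

View pics/w2.png

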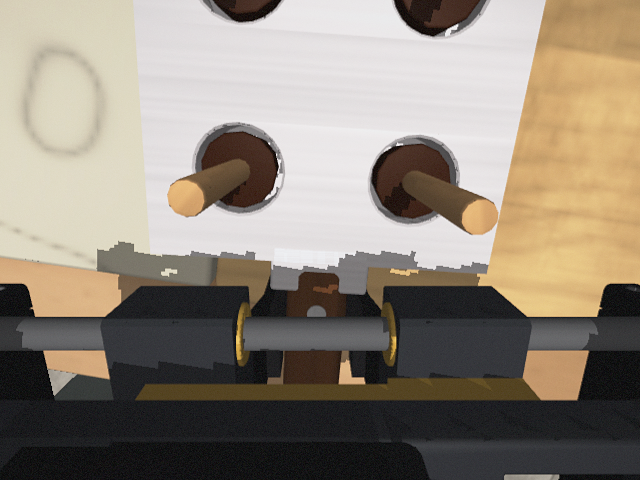

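play_rows(
  steps=[
    [[0.001, -0.006, 0, 0, 0, 0, 0], [0.002, -0.01, 0, 0, 0, 0, 0], [0.002, -0.012, 0, 0, 0, 0, 0], [0.002, -0.012, 0, 0, 0, 0, 0], [0.002, -0.012, 0, 0, 0, 0, 0], [0.002, -0.012, 0, 0, 0, 0, 0], [0.002, -0.012, 0, 0, 0, 0, 0], [0.002, -0.012, 0, 0, 0, 0, 0], [0.002, -0.012, 0, 0, 0, 0, 0], [0.002, -0.01, 0, 0, 0, 0, 0], [0.001, -0.007, 0, 0, 0, 0, 0], [0, 0, 0, 0, 0, 0, 0]],
  ],
  force=45,
)

```text
time_s: 6.6
tool_pos: [0.4291, -0.0579, 0.0279]
tool_rot: [180.0, -0.1, 11.3]
force: [0.1, 0.8, 5.1]
grip_width: 0.026
grasp_force: 43.5
```

play_rows(
  steps=[
    [[0, 0, 0, 0, 0, -0.02, 0], [0, 0, 0, 0, 0, -0.03, 0], [0, 0, 0, 0, 0, -0.03, 0], [0, 0, 0, 0, 0, -0.03, 0], [0, 0, 0, 0, 0, -0.02, 0], [0, 0, 0, 0, 0, -0.02, 0], [0, 0, 0, 0, 0, 0, 0], [0, 0, 0, 0, 0, 0, 0]],
  ],
  force=45,
)

```text
time_s: 7.4
tool_pos: [0.4291, -0.059, 0.0279]
tool_rot: [179.9, -0.1, 19.9]
force: [2.0, -3.7, 5.0]
grip_width: 0.0266
grasp_force: 43.6
```

Run:
```python
from h import *
go(0.4285,-0.0535,0.028,20)
o=get_obs();print({k:o[k] for k in("force","wrist_torque","grip_width","grasp_force","time_s","qpos")})
c=read_camera("top"); save(c,"t2",(250,190,450,320),4)
```

```text
at [ 0.4291 -0.059   0.0279] [ 1.7992e+02 -7.0000e-02  1.9880e+01] -> tool shift [ 0.0013 -0.0054 -0.0001] turn -0.002
{'force': array([ 2.02175736, -3.73936622,  4.96353647]), 'wrist_torque': array([-0.78858228, -0.28191162, -0.2308248 ]), 'grip_width': 0.026550739141329098, 'grasp_force': 43.64027636591345, 'time_s': 7.4, 'qpos': array([ 33.61890041,   5.22881448, -30.05858706, 123.85152761,
         3.39652844,  51.57011715, -68.56295367])}
```

View pics/t2.png

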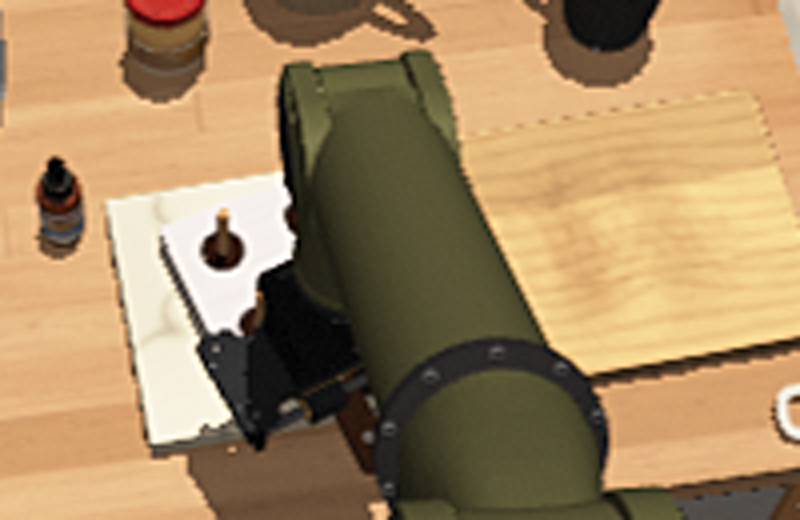

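Run:
```python
from h import *
c=read_camera("top"); print(ray(c,305.5,252.5,.053),"corner",ray(c,250+165/4,190+232/4,.053))
c=read_camera("wrist"); save(c,"w3")
```

```text
[0.54120603 0.00570039 0.053     ] corner [0.56163645 0.0441999  0.053     ]
```

View pics/w3.png

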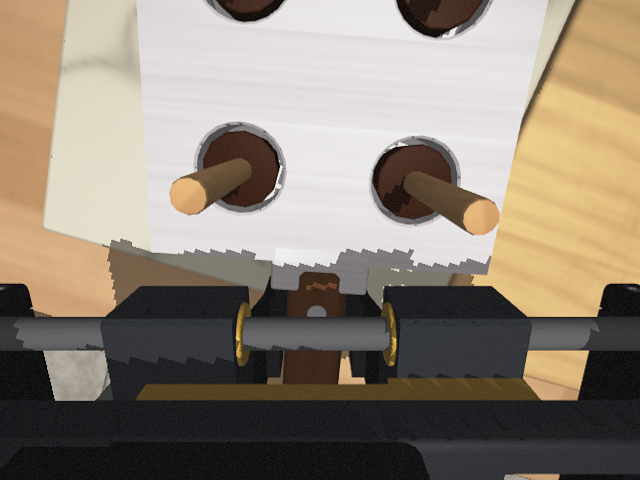

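Run:
```python
from h import *
c=read_camera("wrist")
a,b=[ray(c,u,v,.053)[:2] for u,v in [(241,167),(416,179)]]
d=a-b; n=d/np.linalg.norm(d); print(a,b,np.linalg.norm(d),"yaw",np.degrees(np.arctan2(-n[0],n[1])))
x=np.array([n[1],-n[0]]); print("centre",(a+b)/2+.033*x, "tool rel",get_obs()["tool_pos"]-0)
print("slab",ray(c,44,227,.022),ray(c,64,60,.022))
```

```text
[ 0.4800182  -0.01156489] [ 0.49817881 -0.07487969] 0.06586783976017375 yaw 16.00450309777322
centre [ 0.52081943 -0.03412376] tool rel [ 0.42911771 -0.05901558  0.02794686]
slab [0.41622265 0.07398129 0.022     ] [0.49277575 0.07672985 0.022     ]
```

play_rows(
  steps=[
    [[0, -0.003, 0, 0, 0, 0, 0], [0, -0.003, 0, 0, 0, 0, 0], [0, -0.003, 0, 0, 0, 0, 0], [0, -0.003, 0, 0, 0, 0, 0], [0, 0, 0, 0, 0, 0, 0], [0, 0, 0, 0, 0, 0, 0]],
  ],
  force=45,
)

```text
time_s: 8.2
tool_pos: [0.4248, -0.0472, 0.0279]
tool_rot: [180.0, -0.1, 19.9]
force: [0.9, -1.9, 6.0]
grip_width: 0.0261
grasp_force: 43.7
```

Run:
```python
from h import *
go(0.425,-0.047,0.028,20)
c=read_camera("top")
for s in silhouettes("top","stirrer_1")[:4]: print(round(s["p"],2),np.round(cen(s),1),s["extent"])
save(c,"t3",(270,220,350,290),6)
```

```text
at [ 0.4248 -0.0472  0.0279] [ 1.7996e+02 -6.0000e-02  1.9890e+01] -> tool shift [ 0.0002 -0.0001 -0.0001] turn -0.002
0.61 [301.7 253.7  91. ] [296.1, 246.8, 308.6, 259.1]
```

play_rows(
  steps=[
    [[0, 0, 0, 0, 0, 0, 0.06], [0, 0, 0, 0, 0, 0, 0.06], [0, 0, 0, 0, 0, 0, 0.06], [0, 0, -0.02, 0, 0, 0, 0.06], [0, 0, -0.045, 0, 0, 0, 0.06], [0, 0, -0.045, 0, 0, 0, 0.06], [0, 0, -0.045, 0, 0, 0, 0.06], [0, 0, -0.04, 0, 0, 0, 0.08], [0, 0, 0, 0, 0, -0.15, 0.08], [0, 0, 0, 0, 0, -0.15, 0.08], [0, 0, 0, 0, 0, -0.15, 0.08], [0, 0, 0, 0, 0, -0.15, 0.08]],
  ],
  force=30,
)

```text
time_s: 9.5
tool_pos: [0.4235, -0.0465, 0.2219]
tool_rot: [-179.9, 0.0, 54.6]
force: [0.6, -0.5, -0.4]
grip_width: 0.0796
grasp_force: 0.0
```

play_rows(
  steps=[
    [[0, 0, 0, 0, 0, -0.15, 0.08], [0, 0, 0, 0, 0, -0.15, 0.08], [0.032, -0.012, 0, 0, 0, 0, 0.08], [0.032, -0.012, 0, 0, 0, 0, 0.08], [0.032, -0.012, 0, 0, 0, 0, 0.08], [0.032, -0.012, 0, 0, 0, 0, 0.08], [0.032, -0.012, 0, 0, 0, 0, 0.08], [0.032, -0.012, 0, 0, 0, 0, 0.08], [0.032, -0.012, 0, 0, 0, 0, 0.08], [0.032, -0.012, 0, 0, 0, 0, 0.08], [0.032, -0.012, 0, 0, 0, 0, 0.08], [0, 0, 0, 0, 0, 0, 0.08]],
  ],
)

```text
time_s: 10.7
tool_pos: [0.4111, 0.2658, 0.2222]
tool_rot: [-179.8, -0.1, 71.9]
force: [-0.5, 0.2, 0.1]
grip_width: 0.08
grasp_force: 0.0
```

Run:
```python
from h import *
go(0.4165,.263,0.22,73)
print(get_obs()["qpos"].round(1))
c=read_camera("wrist"); save(c,"w4")
for k in ["lid","canister"]:
    for s in silhouettes("wrist",k)[:2]: print(k,round(s["p"],2),np.round(cen(s),1),s["extent"])
c=read_camera("top"); save(c,"t4",(250,190,450,320),4)
```

```text
at [0.4111 0.2658 0.2222] [-1.7982e+02 -1.4000e-01  7.1920e+01] -> tool shift [-0.0009  0.006   0.0022] turn -0.019
[ 14.6   0.7 -50.1 103.8   0.3  75.7 -53.7]
canister 0.23 [305.5 321.8 790. ] [290.4, 285.7, 317.4, 380.3]
```

View pics/w4.png

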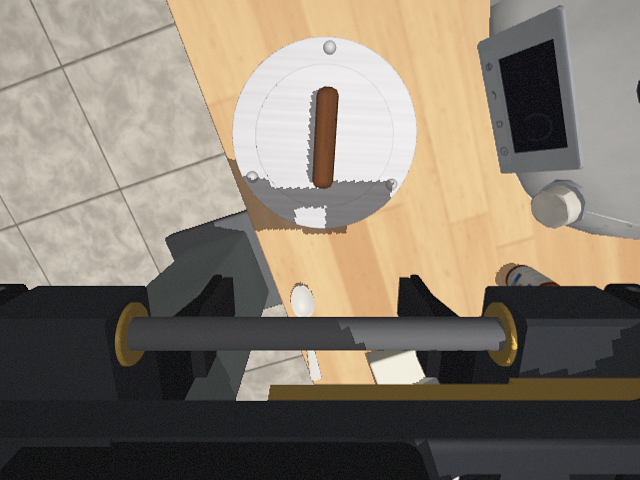

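View pics/t4.png

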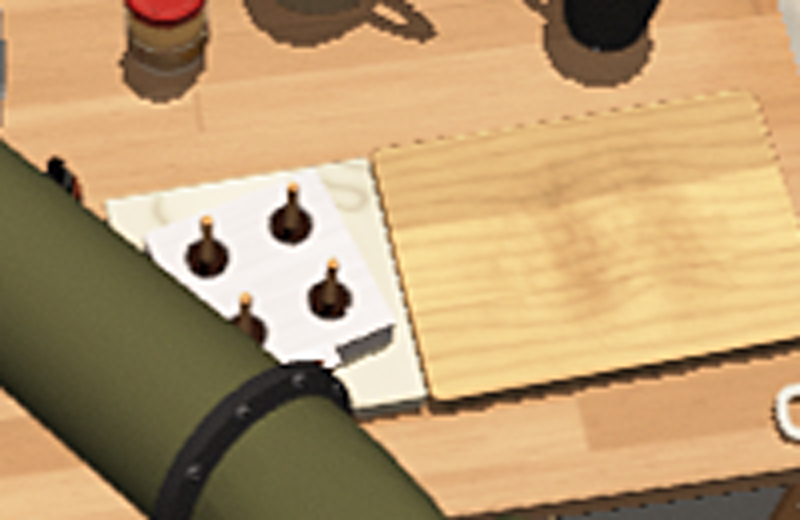

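Run:
```python
from h import *
np.set_printoptions(precision=4,suppress=True)
c=read_camera("wrist")
ctr=ray(c,324.5,132.5,.117)[:2]; print("lid c",ctr)
P=[ray(c,u,v,.119)[:2] for u,v in [(329,47),(252,176),(391,184)]]; m=np.mean(P,0)
print("pips",np.array(P),m,[np.degrees(np.arctan2(*(p-m)[::-1])) for p in P])
B=[ray(c,u,v,.146)[:2] for u,v in [(328,90),(323,186)]]; d=B[0]-B[1]
print("bar",B,np.mean(B,0),np.degrees(np.arctan2(d[1],d[0])),np.linalg.norm(d))
go(*ctr,.116,74)
```

```text
lid c [0.4441 0.3294]
pips [[0.4639 0.38  ]
 [0.3847 0.3174]
 [0.4788 0.2796]] [0.4425 0.3257] [np.float64(68.4885196990636), np.float64(-171.8582859367852), np.float64(-51.73215726800593)]
bar [array([0.4533, 0.3525]), array([0.432 , 0.2978])] [0.4427 0.3251] 68.71900064342022 0.05878099522790294
at [0.4136 0.259  0.222 ] [-179.98    0.07   71.33] -> tool shift [0.0764 0.0064 0.106 ] turn -0.047
```

```bash
cat >> h.py <<'E'
def bar(c,z,box=(230,30,420,250)):
    f=c["frame"][box[1]:box[3],box[0]:box[2]]; h=cv2.cvtColor(f,cv2.COLOR_RGB2HSV)
    m=((h[...,0]<18)&(h[...,1]>110)&(h[...,2]<150)).astype(np.uint8)
    n,l,s,cc=cv2.connectedComponentsWithStats(m); i=1+np.argmax(s[1:,4])
    ys,xs=np.nonzero(l==i); pts=np.array([ray(c,u+box[0],v+box[1],z)[:2] for u,v in zip(xs,ys)])
    mu=pts.mean(0); w,V=np.linalg.eigh(np.cov((pts-mu).T)); d=V[:,1]; d=d*np.sign(d[1]); r=cv2.minAreaRect((pts*1000).astype(np.float32))
    return mu,np.degrees(np.arctan2(d[1],d[0])),r,s[i]
E
python3 - <<'E'
from h import *
np.set_printoptions(precision=4,suppress=True)
o=get_obs();print(o["tool_pos"],o["tool_rot"]); c=read_camera("wrist"); save(c,"w5",(200,20,440,260),2)
print(bar(c,.146)); o=get_obs();print(o["tool_pos"],o["tool_rot"])
E
```

```text
[0.4136 0.259  0.222 ] [-179.9774    0.0732   71.3279]
(array([0.4399, 0.3338]), np.float64(68.86981486939207), ((439.4341735839844, 332.76214599609375), (61.11861801147461, 12.883811950683594), 68.89580535888672), array([  75,   47,   24,  102, 2021], dtype=int32))
[0.4137 0.259  0.2222] [-179.9945    0.0599   71.3075]
```

View pics/w5.png

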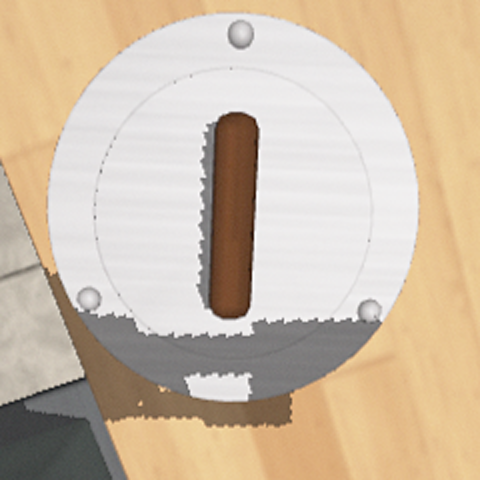

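Run:
```python
from h import *
np.set_printoptions(precision=4,suppress=True)
c=read_camera("wrist")
print("lid c",ray(c,316.5,123.5,.117)[:2])
P=[ray(c,u,v,.119)[:2] for u,v in [(320.5,37),(244.5,169),(384.5,175.5)]]; m=np.mean(P,0)
print("pips",m,[np.degrees(np.arctan2(*(p-m)[::-1])) for p in P],[np.linalg.norm(p-m) for p in P])
go(.44,.334,.116,69.5)
```

```text
lid c [0.4412 0.3368]
pips [0.4398 0.3326] [np.float64(68.78578133847208), np.float64(-171.261256033044), np.float64(-51.30262356874566)] [np.float64(0.058692575186934826), np.float64(0.058615801917961216), np.float64(0.05869592259505733)]
at [0.4137 0.2592 0.2223] [179.99   0.05  71.32] -> tool shift [0.0793 0.0009 0.1063] turn 0.032
```

play_rows(
  steps=[
    [[0.026, 0, 0, 0, 0, 0, 0.06], [0.026, 0.001, 0, 0, 0, 0, 0.06], [0.026, 0, 0, 0, 0, 0.04, 0.06], [0, 0, 0.03, 0, 0, 0, 0.05], [0, 0, 0.03, 0, 0, 0, 0.05], [0, 0, 0.025, 0, 0, 0, 0.05], [0, 0, 0.01, 0, 0, 0, 0.05], [0, 0, 0.007, 0, 0, 0, 0.05], [0, 0, 0, 0, 0, 0, 0.05], [0, 0, 0, 0, 0, 0, 0.03]],
  ],
)

```text
time_s: 12.05
tool_pos: [0.44, 0.3345, 0.1217]
tool_rot: [179.9, -0.1, 69.1]
force: [-0.6, -0.7, 0.0]
grip_width: 0.0469
grasp_force: 0.0
```

Run:
```python
from h import *
go(.44,.333,.120,69)
```

```text
at [0.44   0.3345 0.1217] [ 1.7993e+02 -8.0000e-02  6.9130e+01] -> tool shift [-0.0014  0.0005  0.0017] turn 0.002
```

play_rows(
  steps=[
    [[0, 0, 0.001, 0, 0, 0, 0.02], [0, 0, 0, 0, 0, 0, 0.0], [0, 0, 0, 0, 0, 0, 0.0], [0, 0, 0, 0, 0, 0, 0.0], [0, 0, 0, 0, 0, 0, 0.0], [0, 0, 0, 0, 0, 0, 0.0], [0, 0, 0, 0, 0, 0, 0.0], [0, 0, 0.001, 0, 0, 0, 0.0], [0, 0, 0.001, 0, 0, 0, 0.0], [0, 0, 0.001, 0, 0, 0, 0.0], [0, 0, 0, 0, 0, 0, 0.0]],
  ],
  force=50,
)

```text
time_s: 13.15
tool_pos: [0.4394, 0.3341, 0.1172]
tool_rot: [180.0, 0.0, 69.1]
force: [-0.3, -2.4, 7.2]
grip_width: 0.0138
grasp_force: 50.0
```

play_rows(
  steps=[
    [[0, 0, 0, 0, 0, -0.04, 0.0], [0, 0, 0, 0, 0, -0.08, 0.0], [0, 0, 0, 0, 0, -0.08, 0.0], [0, 0, 0, 0, 0, -0.08, 0.0], [0, 0, 0, 0, 0, -0.08, 0.0], [0, 0, 0, 0, 0, -0.08, 0.0], [0, 0, 0, 0, 0, -0.08, 0.0], [0, 0, 0, 0, 0, -0.08, 0.0], [0, 0, 0, 0, 0, -0.08, 0.0], [0, 0, 0, 0, 0, -0.08, 0.0], [0, 0, 0, 0, 0, -0.04, 0.0], [0, 0, 0, 0, 0, 0, 0.0]],
  ],
  force=50,
)

```text
time_s: 14.35
tool_pos: [0.44, 0.3349, 0.1175]
tool_rot: [179.9, -0.0, 115.0]
force: [0.1, -0.6, 6.8]
grip_width: 0.0136
grasp_force: 50.0
```

Run:
```python
from h import *
go(.44,.333,.120,115)
o=get_obs();print({k:o[k] for k in("force","wrist_torque","grip_width","grasp_force","time_s","qpos")})
```

```text
at [0.44   0.3349 0.1175] [ 1.7988e+02 -4.0000e-02  1.1502e+02] -> tool shift [-0.0017 -0.0009 -0.0025] turn 0.0
{'force': array([ 0.05811406, -0.61258025,  6.81292267]), 'wrist_torque': array([-0.10985926, -0.05089014, -0.12616109]), 'grip_width': 0.013607910250435125, 'grasp_force': 50.00110435299575, 'time_s': 14.35, 'qpos': array([ 10.53648594,  20.59716948, -59.39491193, 103.04676322,
        19.18883071,  67.17923003, -29.80449293])}
```

play_rows(
  steps=[
    [[0, 0, -0.003, 0, 0, 0, 0.0], [0, 0, -0.003, 0, 0, 0, 0.0], [0, 0, -0.003, 0, 0, 0, 0.0], [0, 0, -0.003, 0, 0, 0, 0.0], [0, 0, -0.004, 0, 0, 0, 0.0], [0, 0, 0, 0, 0, 0, 0.0]],
  ],
)

```text
time_s: 14.95
tool_pos: [0.4392, 0.3341, 0.1328]
tool_rot: [180.0, 0.0, 115.0]
force: [-0.0, -0.2, -2.1]
grip_width: 0.0139
grasp_force: 50.0
```

play_rows(
  steps=[
    [[0, 0, -0.03, 0, 0, 0, 0.0], [0, 0, -0.03, 0, 0, 0, 0.0], [-0.015, -0.002, -0.01, 0, 0, 0, 0.0], [-0.025, -0.004, 0, 0, 0, 0, 0.0], [-0.028, -0.005, 0, 0, 0, 0, 0.0], [-0.028, -0.005, 0, 0, 0, 0, 0.0], [-0.028, -0.005, 0.01, 0, 0, 0, 0.0], [-0.025, -0.004, 0.02, 0, 0, 0, 0.0], [-0.017, -0.002, 0.03, 0, 0, 0, 0.0], [0, 0, 0.03, 0, 0, 0, 0.0], [0, 0, 0.03, 0, 0, 0, 0.0], [0, 0, 0, 0, 0, 0, 0.0]],
  ],
)

```text
time_s: 16.15
tool_pos: [0.4815, 0.1707, 0.0788]
tool_rot: [-179.5, -0.1, 115.0]
force: [-0.8, -1.1, -1.8]
grip_width: 0.0138
grasp_force: 50.0
```

Run:
```python
from h import *
go(.485,.172,.0265,115)
o=get_obs();print({k:o[k] for k in("force","grip_width","grasp_force","time_s","qpos")})
c=read_camera("scene"); save(c,"s1",(160,180,420,420),2.4)
```

```text
at [0.4815 0.1707 0.0788] [-1.7955e+02 -1.2000e-01  1.1498e+02] -> tool shift [-0.0003  0.0037  0.0523] turn -0.0
{'force': array([-0.80875066, -1.06795002, -1.76708702]), 'grip_width': 0.013795262905381855, 'grasp_force': 49.99576477333903, 'time_s': 16.15, 'qpos': array([ 28.12964576,  16.73904055, -56.48095178, 110.35541565,
        15.68415762,  61.59575718,  -9.93309173])}
```

View pics/s1.png

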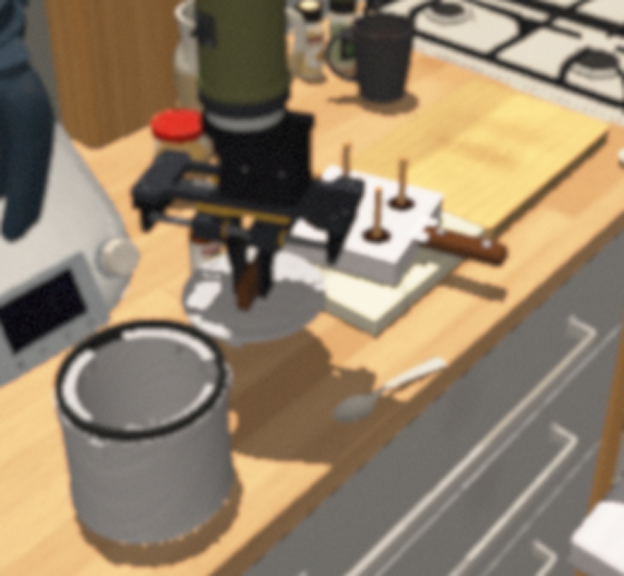

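play_rows(
  steps=[
    [[0, 0.003, 0.02, 0, 0, 0, 0.0], [0, 0, 0.018, 0, 0, 0, 0.0], [0, 0, 0.009, 0, 0, 0, 0.0], [0, 0, 0.003, 0, 0, 0, 0.0], [0, 0, 0.002, 0, 0, 0, 0.0], [0, 0, 0, 0, 0, 0, 0.0], [0, 0, 0, 0, 0, 0, 0.0]],
  ],
)

```text
time_s: 16.9
tool_pos: [0.4882, 0.1737, 0.0313]
tool_rot: [179.9, 0.0, 115.0]
force: [0.2, -0.0, -2.3]
grip_width: 0.0137
grasp_force: 50.0
```

play_rows(
  steps=[
    [[0, 0, 0.002, 0, 0, 0, 0.0], [0, 0, 0.0015, 0, 0, 0, 0.0], [0, 0, 0.0015, 0, 0, 0, 0.0], [0, 0, 0, 0, 0, 0, 0.0]],
  ],
)

```text
time_s: 17.3
tool_pos: [0.4873, 0.1733, 0.0252]
tool_rot: [-180.0, -0.0, 115.0]
force: [0.1, -0.1, -1.5]
grip_width: 0.0133
grasp_force: 50.0
```

play_rows(
  steps=[
    [[0, 0, 0.001, 0, 0, 0, 0.0], [0, 0, 0, 0, 0, 0, 0.02], [0, 0, 0, 0, 0, 0, 0.03], [0, 0, 0, 0, 0, 0, 0.04], [0, 0, -0.01, 0, 0, 0, 0.04], [0, 0, -0.04, 0, 0, 0, 0.04], [0, 0, -0.045, 0, 0, 0, 0.04], [0, 0, -0.045, 0, 0, 0, 0.04], [0, 0, -0.045, 0, 0, 0, 0.06], [0, 0, 0, 0, 0, 0, 0.06]],
  ],
)

```text
time_s: 18.3
tool_pos: [0.491, 0.1756, 0.2163]
tool_rot: [179.4, 0.2, 115.0]
force: [0.4, -0.1, -1.3]
grip_width: 0.0489
grasp_force: 0.0
```

Run:
```python
from h import *
o=get_obs(); print(o["tool_pos"],o["tool_rot"],o["qpos"].round(0))
c=read_camera("top"); save(c,"t5",(150,190,400,350),3.2)
```

```text
[0.49104444 0.1756042  0.21632886] [179.37208698   0.2101589  114.99990179] [ 34.   8. -60. 101.   7.  75.  -3.]
```

View pics/t5.png

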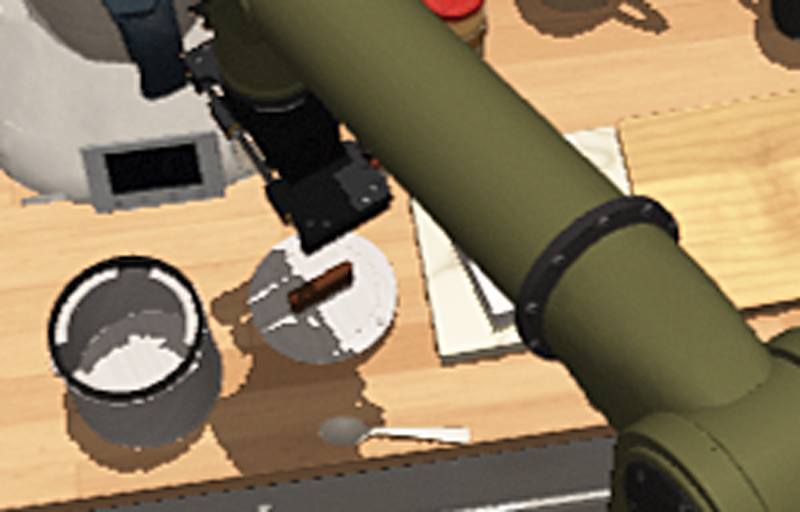

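play_rows(
  steps=[
    [[-0.02, -0.006, 0, 0, 0, 0, 0.05], [-0.033, -0.009, 0, 0, 0, 0, 0.05], [-0.033, -0.009, 0, 0, 0, 0, 0.05], [-0.033, -0.009, 0, 0, 0, 0, 0.05], [-0.033, -0.009, 0, 0, 0, 0, 0.05], [-0.033, -0.009, 0, 0, 0, 0, 0.05], [-0.033, -0.009, 0, 0, 0, 0, 0.05], [-0.03, -0.008, 0, 0, 0, 0, 0.05], [0, 0, 0, 0, 0, 0.08, 0.04], [0, 0, 0, 0, 0, 0.08, 0.04], [0, 0, 0, 0, 0, 0, 0.04], [0, 0, 0, 0, 0, 0, 0.04]],
  ],
)

```text
time_s: 19.55
tool_pos: [0.5301, -0.0797, 0.2088]
tool_rot: [-179.9, -0.0, 106.0]
force: [0.2, -0.1, -0.2]
grip_width: 0.0405
grasp_force: 0.0
```

```bash
cat >> h.py <<'E'
def tips(c,z=.111,near=(.5165,-.0223),r=.09):
    h=cv2.cvtColor(c["frame"],cv2.COLOR_RGB2HSV)
    m=((h[...,0]>8)&(h[...,0]<22)&(h[...,1]>90)&(h[...,2]>185)).astype(np.uint8); m[285:]=0
    n,l,s,cc=cv2.connectedComponentsWithStats(m); out=[]
    for i in range(1,n):
        if 60<s[i,4]<3000:
            p=ray(c,*cc[i],z)
            if np.hypot(p[0]-near[0],p[1]-near[1])<r: out.append((p.round(4)[:2].tolist(),cc[i].round(1).tolist(),int(s[i,4]),s[i,2:4].tolist()))
    return out
E
python3 - <<'E'
from h import *
go(.4939,-.0631,.066,106)
c=read_camera("wrist"); save(c,"w6")
for t in tips(c): print(t)
for s in silhouettes("wrist","stirrer_1")[:5]: print(round(s["p"],2),np.round(cen(s),1),s["extent"])
go(.4939,-.0631,.066,106)
E
```

```text
at [ 0.5301 -0.0797  0.2088] [-1.7993e+02 -4.0000e-02  1.0596e+02] -> tool shift [ 0.0259 -0.0303  0.1428] turn -0.001
([0.5386, 0.018], [367.0, 108.9], 113, [11, 13])
0.69 [278.4 112.7 956. ] [260.8, 97.2, 296.6, 132.2]
0.63 [354.6 192.8 863. ] [338.0, 176.0, 371.1, 209.9]
0.55 [357.6 113.8 967. ] [341.3, 96.5, 377.6, 134.5]
at [ 0.5304 -0.0797  0.2092] [-1.7996e+02 -1.0000e-02  1.0593e+02] -> tool shift [ 0.0259 -0.0306  0.1432] turn -0.001
```

View pics/w6.png

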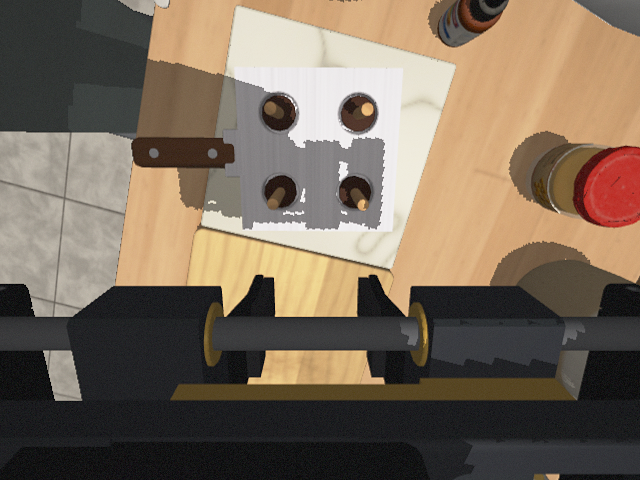

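Run:
```python
from h import *
np.set_printoptions(precision=4,suppress=True)
c=read_camera("wrist")
for n,u,v in [(1,273,203),(2,269,107),(3,362,205),(4,367,109)]: print(n,ray(c,u,v,.111)[:2])
C=[ray(c,u,v,.053)[:2] for u,v in [(279,112),(358,111),(280,192),(356,193)]]; print("cav",np.array(C),np.mean(C,0))
S=[ray(c,u,v,.022)[:2] for u,v in [(236,6),(456,65),(391,271),(198,226)]]; print("slab",np.array(S),np.mean(S,0))
go(.4939,-.0631,.066,106)
```

```text
1 [ 0.4934 -0.0622]
2 [0.4747 0.0009]
3 [ 0.5561 -0.0458]
4 [0.539 0.018]
cav [[ 0.4758  0.0013]
 [ 0.5387  0.0201]
 [ 0.4932 -0.0632]
 [ 0.5579 -0.0456]] [ 0.5164 -0.0219]
slab [[ 0.4163  0.0746]
 [ 0.6129  0.0831]
 [ 0.6218 -0.1164]
 [ 0.4215 -0.1239]] [ 0.5181 -0.0207]
at [ 0.5305 -0.0797  0.2093] [-179.97   -0.    105.91] -> tool shift [ 0.026  -0.0306  0.1433] turn -0.002
```

play_rows(
  steps=[
    [[0.013, -0.015, 0, 0, 0, 0, 0.04], [0.013, -0.015, 0, 0, 0, 0, 0.04], [0, 0, 0.02, 0, 0, 0, 0.04], [0, 0, 0.035, 0, 0, 0, 0.04], [0, 0, 0.035, 0, 0, 0, 0.04], [0, 0, 0.03, 0, 0, 0, 0.04], [0, 0, 0.015, 0, 0, 0, 0.04], [0, 0, 0.006, 0, 0, 0, 0.04], [0, 0, 0, 0, 0, 0, 0.02], [0, 0, 0, 0, 0, 0, 0.0], [0, 0, 0, 0, 0, 0, 0.0], [0, 0, 0, 0, 0, 0, 0.0]],
  ],
  force=25,
)

```text
time_s: 20.9
tool_pos: [0.4955, -0.0635, 0.0695]
tool_rot: [179.9, 0.1, 105.8]
force: [-0.0, -0.9, -0.2]
grip_width: 0.0158
grasp_force: 0.0
```

Run:
```python
from h import *
go(.494,-.0627,.066,106); o=get_obs(); print(o["force"],o["grip_width"],o["grasp_force"])
```

```text
at [ 0.4955 -0.0635  0.0695] [1.7992e+02 8.0000e-02 1.0581e+02] -> tool shift [ 0.0011 -0.0012  0.0035] turn -0.003
[-0.03284043 -0.88547792 -0.24324252] 0.0158456502964256 0.0
```

play_rows(
  steps=[
    [[0, 0, 0, 0, 0, 0, 0.0], [0, 0, 0, 0, 0, 0, 0.0], [0, 0, 0, 0, 0, 0, 0.0], [0, 0, 0, 0, 0, 0, 0.0], [0, 0, -0.005, 0, 0, 0, 0.0], [0, 0, -0.01, 0, 0, 0, 0.0], [0, 0, -0.015, 0, 0, 0, 0.0], [0, 0, -0.02, 0, 0, 0, 0.0], [0, 0, -0.03, 0, 0, 0, 0.0], [0, 0, -0.03, 0, 0, 0, 0.0], [0, 0, 0, 0, 0, 0, 0.0]],
  ],
  force=25,
)

```text
time_s: 22.0
tool_pos: [0.4978, -0.0631, 0.1836]
tool_rot: [179.6, 0.3, 105.8]
force: [0.5, 0.0, -0.3]
grip_width: 0.008
grasp_force: 25.0
```

Run:
```python
from h import *
go(.4323,.359,.18,106); o=get_obs(); print(o["force"],o["grip_width"],o["grasp_force"])
```

```text
at [ 0.4978 -0.0631  0.1836] [179.6    0.28 105.83] -> tool shift [0.424  0.0522 0.0036] turn -0.003
[ 0.49682587  0.02139385 -0.26333388] 0.008038794737065681 24.999788193963468
```

play_rows(
  steps=[
    [[0.015, 0.002, 0, 0, 0, 0, 0.0], [0.03, 0.004, 0, 0, 0, 0, 0.0], [0.041, 0.005, 0, 0, 0, 0, 0.0], [0.041, 0.005, 0, 0, 0, 0, 0.0], [0.041, 0.005, 0, 0, 0, 0, 0.0], [0.041, 0.005, 0, 0, 0, 0, 0.0], [0.041, 0.005, 0, 0, 0, 0, 0.0], [0.041, 0.005, 0, 0, 0, 0, 0.0], [0.041, 0.005, 0, 0, 0, 0, 0.0], [0.041, 0.005, 0, 0, 0, 0, 0.0], [0.031, 0.004, 0, 0, 0, 0, 0.0], [0.02, 0.002, 0, 0, 0, 0, 0.0]],
  ],
)

```text
time_s: 23.2
tool_pos: [0.4258, 0.3624, 0.1776]
tool_rot: [-179.8, -0.1, 106.1]
force: [0.2, -0.5, -0.3]
grip_width: 0.008
grasp_force: 25.0
```

play_rows(
  steps=[
    [[0, 0, 0, 0, 0, 0, 0.0], [0, 0, 0, 0, 0, 0, 0.0], [0, 0, 0, 0, 0, 0, 0.0], [0, 0, 0, 0, 0, 0, 0.0]],
  ],
)

```text
time_s: 23.6
tool_pos: [0.4298, 0.3574, 0.1783]
tool_rot: [-180.0, 0.1, 105.7]
force: [0.7, -0.1, -0.7]
grip_width: 0.0081
grasp_force: 25.0
```

Run:
```python
from h import *
go(.4323,.359,.075,106); o=get_obs(); print(o["force"],o["grip_width"],o["grasp_force"])
c=read_camera("scene"); save(c,"s2",(160,200,420,420),2.4)
```

```text
at [0.4298 0.3574 0.1783] [-1.7998e+02  7.0000e-02  1.0568e+02] -> tool shift [0.0009 0.0029 0.1033] turn -0.006
[ 0.66478817 -0.12850036 -0.66081708] 0.00807002466206763 24.999943524599075
```

View pics/s2.png

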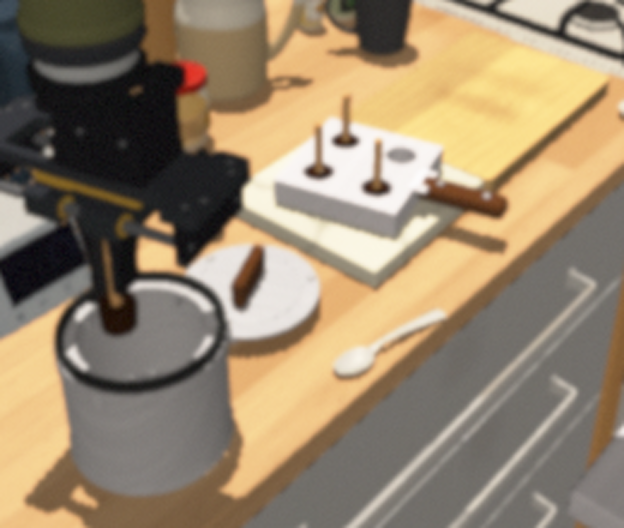

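play_rows(
  steps=[
    [[0, 0.003, 0.015, 0, 0, 0, 0.0], [0, 0, 0.03, 0, 0, 0, 0.0], [0, 0, 0.03, 0, 0, 0, 0.0], [0, 0, 0.025, 0, 0, 0, 0.0], [0, 0, 0.015, 0, 0, 0, 0.0], [0, 0, 0, 0, 0, 0, 0.0], [0, 0, 0, 0, 0, 0, 0.022], [0, 0, 0, 0, 0, 0, 0.022], [0, 0, 0, 0, 0, 0, 0.022], [0, 0, -0.03, 0, 0, 0, 0.022], [0, 0, -0.045, 0, 0, 0, 0.03], [0, 0, -0.045, 0, 0, 0, 0.04]],
  ],
)

```text
time_s: 24.85
tool_pos: [0.4318, 0.3598, 0.1854]
tool_rot: [180.0, 0.0, 105.8]
force: [1.1, -0.3, -0.8]
grip_width: 0.0309
grasp_force: 0.0
```

Run:
```python
from h import *
np.set_printoptions(precision=4,suppress=True)
go(.4747,.0009,.18,106); o=get_obs(); print(o["force"],o["grip_width"],o["grasp_force"])
```

```text
at [0.4318 0.3598 0.1854] [180.     0.01 105.84] -> tool shift [-0.3569 -0.0567  0.0054] turn -0.003
[ 1.1164 -0.2815 -0.8104] 0.03090995551709269 0.0
```

```bash
cat >> h.py <<'E'
def chk():
    for n in ("scene","top"):
        c=read_camera(n); print(n,[ (np.round(cen(s)[:2],0).tolist(),np.round(ray(c,*cen(s)[:2],.088)[:2],3).tolist()) for s in silhouettes(n,"stirrer_1")[:5] if s["p"]>.3])
        for k,z in (("mould",.045),("lid",.02)):
            print(" ",k,[(round(s["p"],2),np.round(cen(s),0).tolist(),np.round(ray(c,*cen(s)[:2],z)[:2],3).tolist()) for s in silhouettes(n,k)[:2]])
E
python3 - <<'E'
from h import *
chk()
E
```

```text
scene [([317.0, 274.0], [0.454, 0.026]), ([304.0, 256.0], [0.527, -0.012]), ([292.0, 265.0], [0.52, 0.039])]
  mould [(0.72, [317.0, 276.0, 2187.0], [0.485, -0.016])]
  lid [(0.87, [268.0, 320.0, 1396.0], [0.482, 0.164]), (0.25, [221.0, 359.0, 5881.0], [0.469, 0.312])]
top []
  mould [(0.73, [198.0, 303.0, 1839.0], [0.434, 0.319])]
  lid [(0.61, [251.0, 284.0, 1412.0], [0.482, 0.173]), (0.18, [199.0, 290.0, 216.0], [0.483, 0.318])]
```

play_rows(
  steps=[
    [[-0.02, -0.003, 0, 0, 0, 0, 0.04], [-0.037, -0.006, 0, 0, 0, 0, 0.04], [-0.04, -0.006, 0, 0, 0, 0, 0.04], [-0.04, -0.006, 0, 0, 0, 0, 0.04], [-0.04, -0.006, 0, 0, 0, 0, 0.04], [-0.04, -0.007, 0, 0, 0, 0, 0.04], [-0.04, -0.007, 0, 0, 0, 0, 0.04], [-0.04, -0.007, 0, 0, 0, 0, 0.04], [-0.036, -0.005, 0, 0, 0, 0, 0.04], [-0.024, -0.003, 0, 0, 0, 0, 0.04], [0, 0, 0, 0, 0, 0, 0.04], [0, 0, 0, 0, 0, 0, 0.04]],
  ],
)

```text
time_s: 26.45
tool_pos: [0.4749, 0.0012, 0.1827]
tool_rot: [-179.9, -0.1, 105.8]
force: [-0.8, 0.4, 0.0]
grip_width: 0.0399
grasp_force: 0.0
```

Run:
```python
from h import *
np.set_printoptions(precision=4,suppress=True)
c=read_camera("scene"); print([ (np.round(cen(s)[:2],0).tolist(),np.round(ray(c,*cen(s)[:2],.088)[:2],3).tolist()) for s in silhouettes("scene","stirrer_1")[:5] if s["p"]>.3]); 
go(.4747,.0005,.067,106)
```

```text
[([317.0, 272.0], [0.458, 0.021]), ([293.0, 268.0], [0.514, 0.046])]
at [0.4751 0.0025 0.1831] [-179.96   -0.05  105.93] -> tool shift [-0.0018 -0.0009  0.1161] turn -0.001
```

play_rows(
  steps=[
    [[-0.002, 0, 0.02, 0, 0, 0, 0.04], [0, 0, 0.035, 0, 0, 0, 0.04], [0, 0, 0.03, 0, 0, 0, 0.04], [0, 0, 0.02, 0, 0, 0, 0.04], [0, 0, 0.01, 0, 0, 0, 0.04], [0, 0, 0, 0, 0, 0, 0.02], [0, 0, 0, 0, 0, 0, 0.0], [0, 0, 0, 0, 0, 0, 0.0], [0, 0, 0, 0, 0, 0, 0.0], [0, 0, 0, 0, 0, 0, 0.0], [0, 0, 0, 0, 0, 0, 0.0], [0, 0, 0, 0, 0, 0, 0.0]],
  ],
)

```text
time_s: 27.75
tool_pos: [0.4765, -0.0011, 0.069]
tool_rot: [180.0, 0.0, 105.8]
force: [-0.1, 0.4, 3.2]
grip_width: 0.0082
grasp_force: 25.0
```

play_rows(
  steps=[
    [[0, 0, 0, 0, 0, 0, 0.0], [0, 0, 0, 0, 0, 0, 0.0], [0, 0, -0.005, 0, 0, 0, 0.0], [0, 0, -0.01, 0, 0, 0, 0.0], [0, 0, -0.015, 0, 0, 0, 0.0], [0, 0, -0.02, 0, 0, 0, 0.0], [0, 0, -0.03, 0, 0, 0, 0.0], [0, 0, -0.03, 0, 0, 0, 0.0], [0, 0, 0, 0, 0, 0, 0.0]],
  ],
)

```text
time_s: 28.65
tool_pos: [0.479, -0.0006, 0.1834]
tool_rot: [179.6, 0.3, 105.8]
force: [0.5, 0.2, -0.6]
grip_width: 0.0082
grasp_force: 25.0
```

Run:
```python
from h import *
np.set_printoptions(precision=4,suppress=True)
go(.4466,.309,.18,106)
```

```text
at [ 0.479  -0.0006  0.1834] [179.6    0.26 105.83] -> tool shift [0.3067 0.0532 0.0034] turn -0.003
```

play_rows(
  steps=[
    [[0.015, 0.003, 0, 0, 0, 0, 0.0], [0.027, 0.005, 0, 0, 0, 0, 0.0], [0.035, 0.006, 0, 0, 0, 0, 0.0], [0.037, 0.006, 0, 0, 0, 0, 0.0], [0.037, 0.006, 0, 0, 0, 0, 0.0], [0.037, 0.006, 0, 0, 0, 0, 0.0], [0.037, 0.006, 0, 0, 0, 0, 0.0], [0.035, 0.006, 0, 0, 0, 0, 0.0], [0.027, 0.005, 0, 0, 0, 0, 0.0], [0.02, 0.003, 0, 0, 0, 0, 0.0], [0, 0, 0, 0, 0, 0, 0.0], [0, 0, 0, 0, 0, 0, 0.0]],
  ],
)

```text
time_s: 29.85
tool_pos: [0.441, 0.309, 0.1778]
tool_rot: [-179.9, 0.0, 106.0]
force: [-0.0, -0.5, -0.6]
grip_width: 0.0085
grasp_force: 25.0
```

Run:
```python
from h import *
np.set_printoptions(precision=4,suppress=True)
chk()
go(.4466,.309,.062,106); o=get_obs(); print(o["grip_width"],o["grasp_force"])
```

```text
scene [([225.0, 315.0], [0.502, 0.265]), ([317.0, 275.0], [0.449, 0.032])]
  mould [(0.61, [317.0, 276.0, 2457.0], [0.487, -0.016])]
  lid [(0.64, [268.0, 320.0, 1472.0], [0.483, 0.164]), (0.47, [437.0, 238.0, 262.0], [0.362, -0.439])]
top [([184.0, 306.0], [0.412, 0.351])]
  mould [(0.41, [333.0, 302.0, 123.0], [0.381, -0.048]), (0.27, [251.0, 282.0, 1464.0], [0.475, 0.171])]
  lid [(0.62, [251.0, 282.0, 1570.0], [0.486, 0.172])]
at [0.4428 0.3079 0.1786] [179.99   0.03 105.73] -> tool shift [0.0001 0.004  0.1166] turn -0.005
0.008039103832428455 24.999913265928626
```

play_rows(
  steps=[
    [[0, 0.004, 0.015, 0, 0, 0, 0.0], [0, 0, 0.03, 0, 0, 0, 0.0], [0, 0, 0.03, 0, 0, 0, 0.0], [0, 0, 0.025, 0, 0, 0, 0.0], [0, 0, 0.015, 0, 0, 0, 0.0], [0, 0, 0, 0, 0, 0, 0.0], [0, 0, 0, 0, 0, 0, 0.022], [0, 0, 0, 0, 0, 0, 0.022], [0, 0, 0, 0, 0, 0, 0.022], [0, 0, -0.03, 0, 0, 0, 0.022], [0, 0, -0.045, 0, 0, 0, 0.03], [0, 0, -0.045, 0, 0, 0, 0.04]],
  ],
)

```text
time_s: 31.45
tool_pos: [0.446, 0.3097, 0.1853]
tool_rot: [180.0, 0.0, 105.8]
force: [0.0, 0.1, 1.1]
grip_width: 0.0313
grasp_force: 0.0
```

Run:
```python
from h import *
np.set_printoptions(precision=4,suppress=True)
c=read_camera("scene"); print([ (round(s["p"],2),np.round(cen(s),0).tolist()) for s in silhouettes("scene","stirrer_1")])
c=read_camera("wrist"); print([ (round(s["p"],2),np.round(cen(s),0).tolist()) for s in silhouettes("wrist","stirrer_1")])
go(.539,.0175,.18,106);
```

```text
[(0.68, [293.0, 266.0, 116.0]), (0.46, [227.0, 347.0, 76.0])]
[(0.8, [310.0, 219.0, 798.0]), (0.61, [310.0, 162.0, 834.0])]
at [0.4472 0.3101 0.1851] [179.79   0.03 105.79] -> tool shift [-0.3066  0.0087  0.0051] turn -0.004
```

play_rows(
  steps=[
    [[-0.016, 0.0, 0, 0, 0, 0, 0.04], [-0.03, 0.001, 0, 0, 0, 0, 0.04], [-0.036, 0.001, 0, 0, 0, 0, 0.04], [-0.036, 0.001, 0, 0, 0, 0, 0.04], [-0.036, 0.001, 0, 0, 0, 0, 0.04], [-0.036, 0.001, 0, 0, 0, 0, 0.04], [-0.036, 0.001, 0, 0, 0, 0, 0.04], [-0.036, 0.001, 0, 0, 0, 0, 0.04], [-0.03, 0.001, 0, 0, 0, 0, 0.04], [-0.015, 0.001, 0, 0, 0, 0, 0.04], [0, 0, 0, 0, 0, 0, 0.04], [0, 0, 0, 0, 0, 0, 0.04]],
  ],
)

```text
time_s: 32.85
tool_pos: [0.5379, 0.0186, 0.183]
tool_rot: [-180.0, -0.1, 105.9]
force: [-0.1, 0.9, -0.4]
grip_width: 0.0399
grasp_force: 0.0
```

Run:
```python
from h import *
np.set_printoptions(precision=4,suppress=True)
c=read_camera("scene"); print([ (round(s["p"],2),np.round(cen(s),0).tolist()) for s in silhouettes("scene","stirrer_1")], [ (round(s["p"],2),np.round(cen(s),0).tolist()) for s in silhouettes("scene","mould")])
go(.539,.0175,.067,106);
```

```text
[(0.42, [293.0, 265.0, 121.0])] [(0.85, [317.0, 276.0, 2368.0])]
at [0.5381 0.0191 0.1836] [-180.     -0.01  106.01] -> tool shift [-0.0018  0.0004  0.1166] turn 0.0
```

play_rows(
  steps=[
    [[-0.002, 0, 0.02, 0, 0, 0, 0.04], [0, 0, 0.035, 0, 0, 0, 0.04], [0, 0, 0.03, 0, 0, 0, 0.04], [0, 0, 0.02, 0, 0, 0, 0.04], [0, 0, 0.01, 0, 0, 0, 0.04], [0, 0, 0, 0, 0, 0, 0.02], [0, 0, 0, 0, 0, 0, 0.0], [0, 0, 0, 0, 0, 0, 0.0], [0, 0, 0, 0, 0, 0, 0.0], [0, 0, 0, 0, 0, 0, 0.0], [0, 0, 0, 0, 0, 0, 0.0], [0, 0, 0, 0, 0, 0, 0.0]],
  ],
)

```text
time_s: 34.2
tool_pos: [0.5397, 0.0148, 0.0691]
tool_rot: [179.9, 0.0, 105.8]
force: [-0.3, -0.4, 3.8]
grip_width: 0.008
grasp_force: 25.0
```

play_rows(
  steps=[
    [[0, 0, 0, 0, 0, 0, 0.0], [0, 0, 0, 0, 0, 0, 0.0], [0, 0, -0.005, 0, 0, 0, 0.0], [0, 0, -0.01, 0, 0, 0, 0.0], [0, 0, -0.015, 0, 0, 0, 0.0], [0, 0, -0.02, 0, 0, 0, 0.0], [0, 0, -0.03, 0, 0, 0, 0.0], [0, 0, -0.03, 0, 0, 0, 0.0], [0, 0, 0, 0, 0, 0, 0.0]],
  ],
)

```text
time_s: 35.1
tool_pos: [0.5419, 0.0157, 0.1835]
tool_rot: [179.6, 0.2, 105.8]
force: [0.6, 0.2, 0.5]
grip_width: 0.0085
grasp_force: 25.0
```

Run:
```python
from h import *
np.set_printoptions(precision=4,suppress=True)
go(.4587,.3395,.18,106)
```

```text
at [0.5419 0.0157 0.1835] [179.59   0.18 105.83] -> tool shift [0.3343 0.0083 0.0035] turn -0.003
```

play_rows(
  steps=[
    [[0.017, 0.0, 0, 0, 0, 0, 0.0], [0.03, 0.001, 0, 0, 0, 0, 0.0], [0.04, 0.001, 0, 0, 0, 0, 0.0], [0.04, 0.001, 0, 0, 0, 0, 0.0], [0.04, 0.001, 0, 0, 0, 0, 0.0], [0.04, 0.001, 0, 0, 0, 0, 0.0], [0.04, 0.001, 0, 0, 0, 0, 0.0], [0.04, 0.001, 0, 0, 0, 0, 0.0], [0.03, 0.001, 0, 0, 0, 0, 0.0], [0.017, 0.001, 0, 0, 0, 0, 0.0], [0, 0, 0, 0, 0, 0, 0.0], [0, 0, 0, 0, 0, 0, 0.0]],
  ],
)

```text
time_s: 36.3
tool_pos: [0.4555, 0.3387, 0.1777]
tool_rot: [-179.9, 0.0, 105.9]
force: [-0.5, -0.7, -0.9]
grip_width: 0.008
grasp_force: 25.0
```

Run:
```python
from h import *
np.set_printoptions(precision=4,suppress=True)
c=read_camera("wrist"); save(c,"w7")
go(.4587,.3395,.062,106); o=get_obs(); print(o["grip_width"],o["grasp_force"])
c=read_camera("scene"); print([ (round(s["p"],2),np.round(cen(s),0).tolist()) for s in silhouettes("scene","stirrer_1")], [ (round(s["p"],2),np.round(cen(s),0).tolist()) for s in silhouettes("scene","mould")])
```

```text
at [0.4564 0.3377 0.1778] [-179.92    0.07  105.81] -> tool shift [0.0011 0.0027 0.1158] turn -0.003
0.007896170681057562 24.999581747688353
[(0.69, [207.0, 319.0, 227.0]), (0.37, [226.0, 347.0, 47.0])] [(0.59, [316.0, 275.0, 2554.0])]
```

View pics/w7.png

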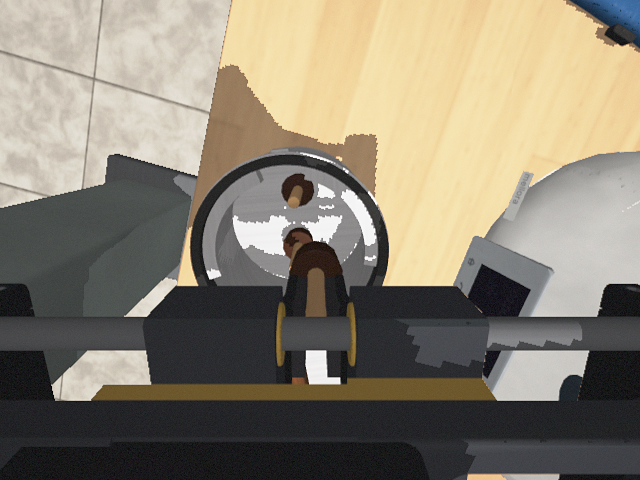

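play_rows(
  steps=[
    [[0, 0.003, 0.015, 0, 0, 0, 0.0], [0, 0, 0.03, 0, 0, 0, 0.0], [0, 0, 0.03, 0, 0, 0, 0.0], [0, 0, 0.025, 0, 0, 0, 0.0], [0, 0, 0.015, 0, 0, 0, 0.0], [0, 0, 0, 0, 0, 0, 0.0], [0, 0, 0, 0, 0, 0, 0.018], [0, 0, 0, 0, 0, 0, 0.018], [0, 0, 0, 0, 0, 0, 0.018], [0, 0, -0.03, 0, 0, 0, 0.018], [0, 0, -0.045, 0, 0, 0, 0.018], [0, 0, -0.045, 0, 0, 0, 0.04]],
  ],
)

```text
time_s: 37.7
tool_pos: [0.4594, 0.3395, 0.1854]
tool_rot: [180.0, 0.0, 105.8]
force: [1.3, 0.4, 0.2]
grip_width: 0.0213
grasp_force: 0.0
```

Run:
```python
from h import *
np.set_printoptions(precision=4,suppress=True)
go(.5565,-.0455,.18,106)
c=read_camera("scene"); print([ (round(s["p"],2),np.round(cen(s),0).tolist()) for s in silhouettes("scene","stirrer_1")], [ (round(s["p"],2),np.round(cen(s),0).tolist()) for s in silhouettes("scene","mould")])
```

```text
at [0.4594 0.3395 0.1854] [179.99   0.   105.84] -> tool shift [-0.3969 -0.0117  0.0054] turn -0.003
[(0.58, [227.0, 348.0, 55.0]), (0.54, [209.0, 350.0, 76.0]), (0.51, [304.0, 252.0, 102.0])] [(0.6, [316.0, 275.0, 2593.0])]
```

play_rows(
  steps=[
    [[-0.02, 0.0, 0, 0, 0, 0, 0.04], [-0.035, -0.001, 0, 0, 0, 0, 0.04], [-0.041, -0.001, 0, 0, 0, 0, 0.04], [-0.041, -0.001, 0, 0, 0, 0, 0.04], [-0.041, -0.001, 0, 0, 0, 0, 0.04], [-0.041, -0.001, 0, 0, 0, 0, 0.04], [-0.041, -0.001, 0, 0, 0, 0, 0.04], [-0.041, -0.002, 0, 0, 0, 0, 0.04], [-0.041, -0.002, 0, 0, 0, 0, 0.04], [-0.035, -0.002, 0, 0, 0, 0, 0.04], [-0.02, 0, 0, 0, 0, 0, 0.04], [0, 0, 0, 0, 0, 0, 0.04]],
  ],
)

```text
time_s: 39.05
tool_pos: [0.5564, -0.0491, 0.1825]
tool_rot: [-179.9, -0.0, 105.5]
force: [-0.1, 0.3, 0.1]
grip_width: 0.0403
grasp_force: 0.0
```

Run:
```python
from h import *
np.set_printoptions(precision=4,suppress=True)
c=read_camera("scene"); print([ (round(s["p"],2),np.round(cen(s),0).tolist()) for s in silhouettes("scene","stirrer_1")], [ (round(s["p"],2),np.round(cen(s),0).tolist()) for s in silhouettes("scene","mould")])
c=read_camera("scene"); go(.5565,-.0455,.067,106);
```

```text
[(0.61, [209.0, 351.0, 48.0]), (0.57, [227.0, 348.0, 60.0]), (0.47, [304.0, 254.0, 89.0])] [(0.78, [316.0, 275.0, 2499.0])]
at [ 0.5559 -0.043   0.1835] [-180.     -0.04  106.03] -> tool shift [-0.0026 -0.0002  0.1165] turn 0.0
```

play_rows(
  steps=[
    [[-0.002, 0, 0.02, 0, 0, 0, 0.04], [0, 0, 0.035, 0, 0, 0, 0.04], [0, 0, 0.03, 0, 0, 0, 0.04], [0, 0, 0.02, 0, 0, 0, 0.04], [0, 0, 0.01, 0, 0, 0, 0.04], [0, 0, 0, 0, 0, 0, 0.02], [0, 0, 0, 0, 0, 0, 0.0], [0, 0, 0, 0, 0, 0, 0.0], [0, 0, 0, 0, 0, 0, 0.0], [0, 0, 0, 0, 0, 0, 0.0], [0, 0, 0, 0, 0, 0, 0.0], [0, 0, 0, 0, 0, 0, 0.0]],
  ],
)

```text
time_s: 40.45
tool_pos: [0.5573, -0.0478, 0.0691]
tool_rot: [180.0, 0.0, 105.8]
force: [-0.5, 0.4, 4.3]
grip_width: 0.0084
grasp_force: 25.0
```

play_rows(
  steps=[
    [[0, 0, 0, 0, 0, 0, 0.0], [0, 0, 0, 0, 0, 0, 0.0], [0, 0, -0.005, 0, 0, 0, 0.0], [0, 0, -0.01, 0, 0, 0, 0.0], [0, 0, -0.015, 0, 0, 0, 0.0], [0, 0, -0.02, 0, 0, 0, 0.0], [0, 0, -0.03, 0, 0, 0, 0.0], [0, 0, -0.03, 0, 0, 0, 0.0], [0, 0, 0, 0, 0, 0, 0.0]],
  ],
)

```text
time_s: 41.35
tool_pos: [0.5597, -0.0471, 0.1837]
tool_rot: [179.6, 0.2, 105.8]
force: [0.0, 0.9, -0.2]
grip_width: 0.0083
grasp_force: 25.0
```

Run:
```python
from h import *
np.set_printoptions(precision=4,suppress=True)
go(.4203,.3285,.18,106)
```

```text
at [ 0.5597 -0.0471  0.1837] [179.6    0.21 105.83] -> tool shift [ 0.3994 -0.0316  0.0037] turn -0.003
```

play_rows(
  steps=[
    [[0.02, -0.001, 0, 0, 0, 0, 0.0], [0.033, -0.003, 0, 0, 0, 0, 0.0], [0.042, -0.003, 0, 0, 0, 0, 0.0], [0.042, -0.003, 0, 0, 0, 0, 0.0], [0.042, -0.003, 0, 0, 0, 0, 0.0], [0.042, -0.003, 0, 0, 0, 0, 0.0], [0.042, -0.003, 0, 0, 0, 0, 0.0], [0.042, -0.003, 0, 0, 0, 0, 0.0], [0.042, -0.003, 0, 0, 0, 0, 0.0], [0.033, -0.003, 0, 0, 0, 0, 0.0], [0.02, -0.002, 0, 0, 0, 0, 0.0], [0, 0, 0, 0, 0, 0, 0.0]],
  ],
)

```text
time_s: 42.55
tool_pos: [0.4147, 0.3329, 0.1781]
tool_rot: [-179.9, -0.1, 106.3]
force: [0.2, -0.4, 0.1]
grip_width: 0.0081
grasp_force: 25.0
```

play_rows(
  steps=[
    [[0, 0, 0, 0, 0, 0, 0.0], [0, 0, 0, 0, 0, 0, 0.0]],
  ],
)

```text
time_s: 42.75
tool_pos: [0.4191, 0.3277, 0.178]
tool_rot: [-179.9, 0.1, 105.7]
force: [-0.3, -0.8, 0.2]
grip_width: 0.0081
grasp_force: 25.0
```

Run:
```python
from h import *
np.set_printoptions(precision=4,suppress=True)
go(.4203,.3285,.062,106); o=get_obs(); print(o["grip_width"],o["grasp_force"])
chk()
```

```text
at [0.4191 0.3277 0.178 ] [-179.95    0.08  105.74] -> tool shift [0.0004 0.0014 0.116 ] turn -0.005
0.00811217451523714 24.998468882404268
scene [([225.0, 321.0], [0.486, 0.28])]
  mould [(0.9, [316.0, 274.0, 2446.0], [0.492, -0.018]), (0.52, [227.0, 348.0, 37.0], [0.464, 0.299])]
  lid [(0.78, [268.0, 320.0, 1451.0], [0.481, 0.165])]
top [([473.0, 291.0], [0.34, -0.426])]
  mould [(0.4, [332.0, 263.0, 100.0], [0.5, -0.064])]
  lid [(0.88, [250.0, 285.0, 1270.0], [0.479, 0.175])]
```

play_rows(
  steps=[
    [[0, 0.001, 0.015, 0, 0, 0, 0.0], [0, 0, 0.03, 0, 0, 0, 0.0], [0, 0, 0.03, 0, 0, 0, 0.0], [0, 0, 0.025, 0, 0, 0, 0.0], [0, 0, 0.015, 0, 0, 0, 0.0], [0, 0, 0, 0, 0, 0, 0.0], [0, 0, 0, 0, 0, 0, 0.018], [0, 0, 0, 0, 0, 0, 0.018], [0, 0, 0, 0, 0, 0, 0.018], [0, 0, -0.03, 0, 0, 0, 0.018], [0, 0, -0.045, 0, 0, 0, 0.018], [0, 0, -0.045, 0, 0, 0, 0.04]],
  ],
)

```text
time_s: 44.35
tool_pos: [0.4196, 0.3293, 0.1853]
tool_rot: [-180.0, 0.0, 105.8]
force: [1.5, 0.3, 1.1]
grip_width: 0.0212
grasp_force: 0.0
```

Run:
```python
from h import *
np.set_printoptions(precision=4,suppress=True)
c=read_camera("scene"); print([ (round(s["p"],2),np.round(cen(s),0).tolist()) for s in silhouettes("scene","stirrer_1")])
save(c,"s3",(160,200,420,420),2.4)
go(.487-.07*np.cos(np.radians(115)),.173-.07*np.sin(np.radians(115)),.15,115)
```

```text
[]
at [0.4226 0.3326 0.1901] [179.38  -0.14 105.82] -> tool shift [-0.2402  0.0296  0.0401] turn -0.16
```

play_rows(
  steps=[
    [[-0.02, 0.002, 0, 0, 0, 0, 0.05], [-0.035, 0.004, 0, 0, 0, 0, 0.05], [-0.035, 0.005, 0, 0, 0, 0, 0.05], [-0.035, 0.005, 0, 0, 0, 0, 0.05], [-0.035, 0.005, 0, 0, 0, 0, 0.05], [-0.035, 0.005, 0, 0, 0, 0, 0.05], [-0.03, 0.004, 0, 0, 0, 0, 0.05], [-0.015, 0, 0, 0, 0, 0, 0.05], [0, 0, 0, 0, 0, -0.08, 0.05], [0, 0, 0, 0, 0, -0.08, 0.05], [0, 0, 0, 0, 0, 0, 0.05], [0, 0, 0, 0, 0, 0, 0.05]],
  ],
)

```text
time_s: 45.65
tool_pos: [0.5139, 0.1073, 0.1837]
tool_rot: [180.0, 0.0, 114.9]
force: [-0.6, -0.1, 0.6]
grip_width: 0.0496
grasp_force: 0.0
```

play_rows(
  steps=[
    [[0, 0, 0, 0, 0, 0, 0.05], [0, 0, 0, 0, 0, 0, 0.05]],
  ],
)

```text
time_s: 45.85
tool_pos: [0.5141, 0.1069, 0.1836]
tool_rot: [180.0, 0.0, 115.0]
force: [-0.5, -0.2, 0.2]
grip_width: 0.05
grasp_force: 0.0
```

Run:
```python
from h import *
np.set_printoptions(precision=4,suppress=True)
c=read_camera("wrist"); save(c,"w8")
b=uv(c,[.487,.173,.051])[0]; print("expected px",b)
print(bar(c,.051,(max(0,int(b[0])-70),max(0,int(b[1])-80),int(b[0])+70,min(285,int(b[1])+80))))
s=silhouettes("wrist","lid"); print([(round(t["p"],2),t["extent"],cen(t)) for t in s[:2]])
go(.487,.173,.03,115)
```

```text
expected px [319.6632 138.9555]
(array([0.4877, 0.1735]), np.float64(114.75338806718624), ((488.2997741699219, 172.58370971679688), (12.47524642944336, 60.671714782714844), 24.864408493041992), array([  64,   41,   17,   81, 1277], dtype=int32))
[(0.66, [243.3, 56.5, 394.9, 216.5], (np.float64(320.0876364399664), np.float64(135.72837951301426), np.int64(19056)))]
at [0.5142 0.1067 0.1836] [180.     0.01 114.98] -> tool shift [0.0715 0.0033 0.1536] turn -0.0
```

View pics/w8.png

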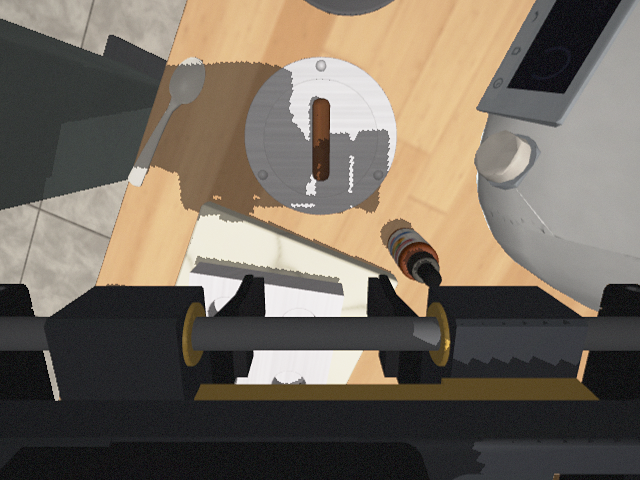

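play_rows(
  steps=[
    [[0.024, 0.001, 0, 0, 0, 0, 0.05], [0.028, 0.001, 0, 0, 0, 0, 0.05], [0.02, 0.001, 0.01, 0, 0, 0, 0.05], [0, 0, 0.03, 0, 0, 0, 0.05], [0, 0, 0.04, 0, 0, 0, 0.05], [0, 0, 0.035, 0, 0, 0, 0.05], [0, 0, 0.02, 0, 0, 0, 0.05], [0, 0, 0.012, 0, 0, 0, 0.04], [0, 0, 0.006, 0, 0, 0, 0.04], [0, 0, 0, 0, 0, 0, 0.04], [0, 0, 0, 0, 0, 0, 0.04]],
  ],
  force=50,
)

```text
time_s: 47.05
tool_pos: [0.4874, 0.1734, 0.0315]
tool_rot: [179.9, 0.0, 115.0]
force: [0.6, 0.2, 0.6]
grip_width: 0.0403
grasp_force: 0.0
```

Run:
```python
from h import *
np.set_printoptions(precision=4,suppress=True)
go(.4877,.173,.0256,114.8)
```

```text
at [0.4874 0.1734 0.0315] [179.9    0.02 114.97] -> tool shift [-0.0005  0.0001  0.0059] turn 0.003
```

Lower 6 mm and close.

play_rows(
  steps=[
    [[0, 0, 0.003, 0, 0, 0, 0.04], [0, 0, 0.003, 0, 0, 0, 0.03], [0, 0, 0, 0, 0, 0, 0.0], [0, 0, 0, 0, 0, 0, 0.0], [0, 0, 0, 0, 0, 0, 0.0], [0, 0, 0, 0, 0, 0, 0.0], [0, 0, 0, 0, 0, 0, 0.0], [0, 0, 0, 0, 0, 0, 0.0], [0, 0, 0, 0, 0, 0, 0.0]],
  ],
  force=50,
)

```text
time_s: 47.95
tool_pos: [0.4867, 0.1732, 0.0247]
tool_rot: [180.0, 0.0, 115.0]
force: [1.3, 0.2, 1.6]
grip_width: 0.0139
grasp_force: 50.0
```

play_rows(
  steps=[
    [[0, 0, -0.005, 0, 0, 0, 0.0], [0, 0, -0.02, 0, 0, 0, 0.0], [0, 0, -0.035, 0, 0, 0, 0.0], [0, 0, -0.045, 0, 0, 0, 0.0], [0, 0, -0.045, 0, 0, 0, 0.0], [0, 0, -0.025, 0, 0, 0, 0.0], [0, 0, 0, 0, 0, 0, 0.0]],
  ],
)

```text
time_s: 48.65
tool_pos: [0.4883, 0.1742, 0.203]
tool_rot: [179.7, 0.1, 115.0]
force: [-0.8, -0.4, -2.4]
grip_width: 0.0136
grasp_force: 50.0
```

Run:
```python
from h import *
np.set_printoptions(precision=4,suppress=True)
go(.4395,.334,.19,115);o=get_obs(); print(o["force"],o["grip_width"],o["grasp_force"])
```

```text
at [0.4883 0.1742 0.203 ] [179.69   0.14 114.98] -> tool shift [0.1655 0.0233 0.013 ] turn -0.0
[-0.8175 -0.371  -2.4087] 0.01362887031039937 49.99991470947862
```

play_rows(
  steps=[
    [[0.012, 0.002, 0, 0, 0, 0, 0.0], [0.022, 0.003, 0, 0, 0, 0, 0.0], [0.028, 0.004, 0, 0, 0, 0, 0.0], [0.03, 0.004, 0, 0, 0, 0, 0.0], [0.03, 0.004, 0, 0, 0, 0, 0.0], [0.022, 0.003, 0, 0, 0, 0, 0.0], [0.014, 0.002, 0, 0, 0, 0, 0.0], [0.007, 0.001, 0.01, 0, 0, 0, 0.0], [0, 0, 0.02, 0, 0, 0, 0.0], [0, 0, 0.015, 0, 0, 0, 0.0], [0, 0, 0, 0, 0, 0, 0.0], [0, 0, 0, 0, 0, 0, 0.0]],
  ],
)

```text
time_s: 49.85
tool_pos: [0.4374, 0.3318, 0.1537]
tool_rot: [-179.9, 0.0, 115.0]
force: [0.1, 0.4, -1.9]
grip_width: 0.0135
grasp_force: 50.0
```

Run:
```python
from h import *
np.set_printoptions(precision=4,suppress=True)
go(.4395,.3343,.125,115);o=get_obs(); print(o["force"],o["grip_width"],o["grasp_force"])
```

```text
at [0.4374 0.3318 0.1537] [-179.9     0.    114.95] -> tool shift [0.0014 0.003  0.0287] turn -0.001
[ 0.1365  0.443  -1.8643] 0.013462523296679834 50.00001646578312
```

play_rows(
  steps=[
    [[0.001, 0.003, 0, 0, 0, 0, 0.0], [0, 0, 0.008, 0, 0, 0, 0.0], [0, 0, 0.008, 0, 0, 0, 0.0], [0, 0, 0.004, 0, 0, 0, 0.0], [0, 0, 0, 0, 0, 0, 0.0], [0, 0, 0, 0, 0, 0, 0.0]],
  ],
)

```text
time_s: 50.45
tool_pos: [0.4399, 0.3345, 0.1344]
tool_rot: [-180.0, -0.0, 115.0]
force: [-0.3, -0.6, -1.6]
grip_width: 0.0133
grasp_force: 50.0
```

Run:
```python
from h import *
np.set_printoptions(precision=4,suppress=True)
go(.4395,.3343,.125,115);o=get_obs(); print(o["force"],o["wrist_torque"],o["grip_width"],o["grasp_force"])
```

```text
at [0.4399 0.3345 0.1344] [-179.99   -0.    114.99] -> tool shift [-0.     -0.0005  0.0094] turn -0.0
[-0.2933 -0.6178 -1.64  ] [ 0.0296 -0.1739  0.033 ] 0.013306880969278935 49.999986067414284
```

play_rows(
  steps=[
    [[0, 0, 0.003, 0, 0, 0, 0.0], [0, 0, 0.003, 0, 0, 0, 0.0], [0, 0, 0.003, 0, 0, 0, 0.0], [0, 0, 0.002, 0, 0, 0, 0.0], [0, 0, 0.002, 0, 0, 0, 0.0], [0, 0, 0.002, 0, 0, 0, 0.0], [0, 0, 0, 0, 0, 0, 0.0], [0, 0, 0, 0, 0, 0, 0.0]],
  ],
)

```text
time_s: 51.25
tool_pos: [0.4399, 0.3344, 0.1198]
tool_rot: [-180.0, 0.0, 115.0]
force: [-1.6, -2.1, 2.9]
grip_width: 0.0137
grasp_force: 50.0
```

Run:
```python
from h import *
np.set_printoptions(precision=4,suppress=True)
go(.4395,.3343,.118,115);o=get_obs(); print(o["force"],o["wrist_torque"],o["grip_width"],o["grasp_force"])
```

```text
at [0.4399 0.3344 0.1198] [-179.99    0.03  114.98] -> tool shift [ 0.     -0.0005  0.0018] turn -0.0
[-1.6451 -2.1139  2.8698] [-0.4763  0.2903 -0.0225] 0.013709236385089418 50.000041890889406
```

play_rows(
  steps=[
    [[0, 0, 0.0015, 0, 0, 0, 0.0], [0, 0, 0.0015, 0, 0, 0, 0.0], [0, 0, 0.001, 0, 0, 0, 0.0], [0, 0, 0, 0, 0, 0, 0.0], [0, 0, 0, 0, 0, 0, 0.0]],
  ],
)

```text
time_s: 51.75
tool_pos: [0.4401, 0.3346, 0.1167]
tool_rot: [180.0, 0.1, 115.0]
force: [-3.3, -4.9, 11.1]
grip_width: 0.0137
grasp_force: 50.0
```

play_rows(
  steps=[
    [[-0.0006, -0.001, -0.0005, 0, 0, 0, 0.0], [0, 0, 0, 0, 0, 0.04, 0.0], [0, 0, 0, 0, 0, 0.07, 0.0], [0, 0, 0, 0, 0, 0.08, 0.0], [0, 0, 0, 0, 0, 0.08, 0.0], [0, 0, 0, 0, 0, 0.08, 0.0], [0, 0, 0, 0, 0, 0.08, 0.0], [0, 0, 0, 0, 0, 0, 0.0]],
  ],
)

```text
time_s: 52.55
tool_pos: [0.4405, 0.3351, 0.1174]
tool_rot: [179.8, -0.1, 90.3]
force: [-0.9, -0.4, 7.5]
grip_width: 0.0131
grasp_force: 50.0
```

Run:
```python
from h import *
np.set_printoptions(precision=4,suppress=True)
go(.4395,.3343,.118,69);o=get_obs(); print(o["force"],o["wrist_torque"],o["grip_width"],o["grasp_force"])
```

```text
at [0.4405 0.3351 0.1174] [179.81  -0.15  90.28] -> tool shift [-0.0008 -0.001  -0.0006] turn 0.371
[-0.8874 -0.4081  7.4713] [-0.1689  0.0607 -0.0779] 0.013055713923711113 50.01665680669248
```

Turning freely; continue to the stop with a little extra.

play_rows(
  steps=[
    [[0, 0, 0, 0, 0, 0.07, 0.0], [0, 0, 0, 0, 0, 0.08, 0.0], [0, 0, 0, 0, 0, 0.08, 0.0], [0, 0, 0, 0, 0, 0.07, 0.0], [0, 0, 0, 0, 0, 0.04, 0.0], [0, 0, 0, 0, 0, 0.03, 0.0], [0, 0, 0, 0, 0, 0.03, 0.0], [0, 0, 0, 0, 0, 0, 0.0], [0, 0, 0, 0, 0, 0, 0.0]],
  ],
)

```text
time_s: 53.45
tool_pos: [0.4405, 0.3351, 0.1174]
tool_rot: [179.9, -0.2, 67.5]
force: [-0.2, 0.2, 7.1]
grip_width: 0.0138
grasp_force: 50.0
```

Run:
```python
from h import *
np.set_printoptions(precision=4,suppress=True)
go(.4395,.3343,.118,69);o=get_obs(); print(o["force"],o["wrist_torque"],o["grip_width"],o["grasp_force"])
```

```text
at [0.4405 0.3351 0.1174] [179.89  -0.21  67.46] -> tool shift [-0.0011 -0.0007 -0.0006] turn -0.027
[-0.1981  0.2312  7.089 ] [-0.1271  0.1016  0.1447] 0.013769948300023368 50.01378667540848
```

play_rows(
  steps=[
    [[0, 0, 0, 0, 0, 0.02, 0.0], [0, 0, 0, 0, 0, 0.02, 0.0], [0, 0, 0, 0, 0, 0.02, 0.0], [0, 0, 0, 0, 0, 0, 0.0]],
  ],
)

```text
time_s: 53.85
tool_pos: [0.4405, 0.3349, 0.1174]
tool_rot: [179.9, -0.2, 64.0]
force: [-0.7, -0.6, 7.2]
grip_width: 0.0142
grasp_force: 50.1
```

Run:
```python
from h import *
np.set_printoptions(precision=4,suppress=True)
go(.4395,.3343,.118,69);o=get_obs(); print(o["force"],o["wrist_torque"],o["grip_width"],o["grasp_force"])
```

```text
at [0.4405 0.3349 0.1174] [179.88  -0.19  64.04] -> tool shift [-0.001  -0.0006 -0.0006] turn -0.087
[-0.6773 -0.57    7.1616] [-0.1925  0.1029  0.3457] 0.014162201932425289 50.06757474504411
```

play_rows(
  steps=[
    [[0, 0, -0.001, 0, 0, 0, 0.0], [0, 0, -0.001, 0, 0, 0, 0.0], [0, 0, -0.001, 0, 0, 0, 0.0], [0, 0, -0.001, 0, 0, 0, 0.0], [0, 0, 0, 0, 0, 0, 0.0]],
  ],
)

```text
time_s: 54.35
tool_pos: [0.4399, 0.3343, 0.1197]
tool_rot: [180.0, -0.1, 64.0]
force: [3.4, 3.8, -2.4]
grip_width: 0.0136
grasp_force: 50.0
```

Run:
```python
from h import *
np.set_printoptions(precision=4,suppress=True)
go(.4395,.3343,.118,69);o=get_obs(); print(o["force"],o["wrist_torque"],o["grip_width"],o["grasp_force"])
```

```text
at [0.4399 0.3343 0.1197] [179.99  -0.14  63.99] -> tool shift [-0.0002 -0.0003  0.0017] turn -0.087
[ 3.4126  3.793  -2.4079] [ 0.7833 -0.8129  0.123 ] 0.013575555002657252 50.009963158518076
```

play_rows(
  steps=[
    [[0, 0, 0.0005, 0, 0, 0, 0.0], [0, 0, 0, 0, 0, 0, 0.025], [0, 0, 0, 0, 0, 0, 0.04], [0, 0, 0, 0, 0, 0, 0.05], [0, 0, 0, 0, 0, 0, 0.05], [0, 0, -0.03, 0, 0, 0, 0.05], [0, 0, -0.04, 0, 0, 0, 0.05], [-0.03, 0, -0.03, 0, 0, 0, 0.05], [-0.03, 0, 0, 0, 0, 0, 0.05], [-0.02, 0, 0, 0, 0, 0, 0.05], [0, 0, 0, 0, 0, 0, 0.05], [0, 0, 0, 0, 0, 0, 0.05]],
  ],
)

```text
time_s: 55.55
tool_pos: [0.4045, 0.2614, 0.2196]
tool_rot: [179.9, 0.0, 63.9]
force: [-1.1, 1.0, 0.6]
grip_width: 0.0503
grasp_force: 0.0
```

play_rows(
  steps=[
    [[0, 0, 0, 0, 0, 0, 0.05], [0, 0, 0, 0, 0, 0, 0.05]],
  ],
)

```text
time_s: 55.75
tool_pos: [0.4041, 0.2627, 0.2194]
tool_rot: [-179.9, -0.0, 64.1]
force: [-0.1, -0.5, 0.4]
grip_width: 0.0499
grasp_force: 0.0
```

Run:
```python
from h import *
np.set_printoptions(precision=4,suppress=True)
o=get_obs(); print(o["tool_pos"],o["tool_rot"])
c=read_camera("wrist"); b=uv(c,[.44,.334,.146])[0]; print(b)
print(bar(c,.146,(max(0,int(b[0])-70),max(0,int(b[1])-80),int(b[0])+70,min(285,int(b[1])+80))))
h=cv2.cvtColor(c["frame"],cv2.COLOR_RGB2GRAY)
s=silhouettes("wrist","lid")[:1]; print([(t["p"],t["extent"],ray(c,(t["extent"][0]+t["extent"][2])/2,(t["extent"][1]+t["extent"][3])/2,.117)) for t in s])
chk()
```

```text
[0.4041 0.2627 0.2194] [-179.9235   -0.035    64.0778]
[316.6138 126.8828]
(array([0.4402, 0.3338]), np.float64(64.35937642990761), ((439.6387634277344, 333.1488037109375), (61.370967864990234, 12.850323677062988), 64.58418273925781), array([  61,   29,   21,  104, 2092], dtype=int32))
[(0.77, [222.9, 22.5, 406.2, 224.7], array([0.4399, 0.3371, 0.117 ]))]
scene []
  mould [(0.75, [318.0, 276.0, 2453.0], [0.485, -0.017])]
  lid [(0.59, [218.0, 338.0, 2889.0], [0.522, 0.275])]
top []
  mould [(0.63, [319.0, 260.0, 2113.0], [0.516, -0.03]), (0.23, [399.0, 252.0, 6578.0], [0.508, -0.263])]
  lid [(0.61, [179.0, 298.0, 705.0], [0.469, 0.375]), (0.2, [200.0, 317.0, 737.0], [0.404, 0.321])]
```

Run:
```python
from h import *
go(.4400,.3343,.1205,64.4)
```

```text
at [0.4042 0.2617 0.2195] [-1.800e+02  1.000e-02  6.399e+01] -> tool shift [0.0809 0.0003 0.099 ] turn -0.007
```

play_rows(
  steps=[
    [[0.025, 0, 0, 0, 0, 0, 0.05], [0.03, 0, 0, 0, 0, 0, 0.05], [0.026, 0, 0, 0, 0, -0.007, 0.05], [0, 0, 0.03, 0, 0, 0, 0.05], [0, 0, 0.035, 0, 0, 0, 0.05], [0, 0, 0.02, 0, 0, 0, 0.05], [0, 0, 0.01, 0, 0, 0, 0.04], [0, 0, 0.004, 0, 0, 0, 0.03], [0, 0, 0, 0, 0, 0, 0.0], [0, 0, 0, 0, 0, 0, 0.0], [0, 0, 0, 0, 0, 0, 0.0], [0, 0, 0, 0, 0, 0, 0.0]],
  ],
  force=50,
)

```text
time_s: 57.45
tool_pos: [0.4402, 0.3349, 0.1215]
tool_rot: [179.9, -0.1, 64.4]
force: [-1.3, -0.4, 1.6]
grip_width: 0.0137
grasp_force: 50.0
```

play_rows(
  steps=[
    [[0, 0, 0, 0, 0, 0, 0.0], [0, 0, 0, 0, 0, 0, 0.0], [0, 0, 0.001, 0, 0, 0, 0.0], [0, 0, 0.001, 0, 0, 0, 0.0], [0, 0, 0.001, 0, 0, 0, 0.0], [0, 0, 0, 0, 0, 0, 0.0]],
  ],
  force=50,
)

```text
time_s: 58.05
tool_pos: [0.4402, 0.3349, 0.1185]
tool_rot: [180.0, -0.1, 64.4]
force: [-1.1, -0.7, 7.8]
grip_width: 0.0136
grasp_force: 50.0
```

Run:
```python
from h import *
np.set_printoptions(precision=4,suppress=True)
go(.4400,.3343,.117,64.4);o=get_obs(); print(o["force"],o["wrist_torque"],o["grip_width"],o["grasp_force"])
```

```text
at [0.4402 0.3349 0.1185] [179.95  -0.05  64.39] -> tool shift [-0.0007  0.0001  0.0015] turn -0.0
[-1.0729 -0.6607  7.8037] [-0.1551  0.1507 -0.0746] 0.013578098840933731 50.0002340041101
```

play_rows(
  steps=[
    [[0, 0, 0, 0, 0, 0.03, 0.0], [0, 0, 0, 0, 0, 0.03, 0.0], [0, 0, 0, 0, 0, 0, 0.0]],
  ],
)

```text
time_s: 58.35
tool_pos: [0.44, 0.3349, 0.1185]
tool_rot: [179.9, -0.0, 61.1]
force: [0.1, -1.7, 9.0]
grip_width: 0.0141
grasp_force: 51.3
```

Run:
```python
from h import *
np.set_printoptions(precision=4,suppress=True)
go(.4400,.3343,.117,64.4);o=get_obs(); print(o["force"],o["wrist_torque"],o["grip_width"],o["grasp_force"])
c=read_camera("wrist")
```

```text
at [0.44   0.3349 0.1185] [179.9   -0.02  61.13] -> tool shift [-0.0006  0.0003  0.0015] turn -0.057
[ 0.1331 -1.6808  8.9797] [-0.347   0.2414  1.097 ] 0.0141207531349756 51.33811234081804
```

play_rows(
  steps=[
    [[0, 0, -0.001, 0, 0, 0, 0.0], [0, 0, -0.001, 0, 0, 0, 0.0], [0, 0, -0.001, 0, 0, 0, 0.0], [0, 0, 0, 0, 0, -0.03, 0.0], [0, 0, 0, 0, 0, 0, 0.0], [0, 0, 0, 0, 0, 0, 0.025], [0, 0, 0, 0, 0, 0, 0.04], [0, 0, 0, 0, 0, 0, 0.05], [0, 0, 0, 0, 0, 0, 0.05], [0, 0, -0.03, 0, 0, 0, 0.05], [0, 0, -0.04, 0, 0, 0, 0.05], [0, 0, -0.03, 0, 0, 0, 0.05]],
  ],
)

```text
time_s: 59.6
tool_pos: [0.4397, 0.3347, 0.2224]
tool_rot: [180.0, -0.0, 62.7]
force: [-0.7, 0.1, -0.2]
grip_width: 0.0497
grasp_force: 0.0
```

play_rows(
  steps=[
    [[-0.03, 0, 0, 0, 0, 0, 0.05], [-0.03, 0, 0, 0, 0, 0, 0.05], [-0.02, 0, 0, 0, 0, 0, 0.05], [0, 0, 0, 0, 0, 0, 0.05], [0, 0, 0, 0, 0, 0, 0.05], [0, 0, 0, 0, 0, 0, 0.05], [0, 0, 0, 0, 0, 0, 0.05]],
  ],
)

```text
time_s: 60.3
tool_pos: [0.403, 0.2646, 0.2205]
tool_rot: [-179.9, -0.1, 62.8]
force: [0.2, 0.3, 0.4]
grip_width: 0.05
grasp_force: 0.0
```

Run:
```python
from h import *
np.set_printoptions(precision=4,suppress=True)
o=get_obs(); print(o["tool_pos"],o["tool_rot"])
c=read_camera("wrist"); b=uv(c,[.44,.334,.146])[0]; print(b)
print(bar(c,.146,(max(0,int(b[0])-70),max(0,int(b[1])-80),int(b[0])+70,min(285,int(b[1])+80))))
# mould pose via cavities/white plate in top view
t=read_camera("top"); m=silhouettes("top","mould")[0]; print(m["p"],ray(t,*cen(m)[:2],.045))
for k in ["jar","dropper","teaspoon","opener"]:
    s=silhouettes("top",k); print(k,[(round(x["p"],2),np.round(cen(x)[:2],0).tolist()) for x in s[:1]])
```

```text
[0.403  0.2646 0.2205] [-179.9212   -0.0515   62.7648]
[316.5911 128.8539]
(array([0.4399, 0.3337]), np.float64(64.01731476916441), ((439.5276794433594, 332.8697509765625), (61.33740997314453, 12.912324905395508), 63.73174285888672), array([  60,   30,   22,  103, 2048], dtype=int32))
0.8 [ 0.5145 -0.0299  0.045 ]
jar [(0.85, [292.0, 193.0])]
dropper []
teaspoon [(0.5, [261.0, 324.0])]
opener [(0.57, [476.0, 291.0])]
```

```bash
python3 -c "
from cell import sign_off
print(sign_off())"
```

```text
the job is handed in; nothing more can be done
None
```

The job is done and handed in at about 60 s: the mould was slid to the middle of the slab, all four stirrers are in the canister, and the lid is back on, turned clockwise to its stop and locked.

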